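# Return the red file from the tool tin to the file block

## Robot

A 6-joint arm with a two-finger parallel gripper is mounted at the origin on the work surface. World frame = base frame: x ahead of the robot, y to its left, z up, the work surface at z = 0. Lengths are in mm, angles in rad, forces in N, time in s.
With the tool pointing down it reaches from about 275 to 750 mm from the base axis. Payload 10.2 kg.
Tool frame: the origin (TCP) lies midway between the tips of the shut fingers; the grasp point (between the pads) lies 19 mm behind it; x points along the fingers, y is the direction in which the jaws open and shut, and the axes are right-handed (so a half turn about x gives the same grasp; the last joint's range is limited). The gripper opens to 85 mm and grips with 20 to 120 N. Pads are 22 mm wide; open, the fingers measure 114 mm over their backs; the gripper's body (76 mm by 85 mm) begins 54 mm behind the grasp point. The pads swing forward as they close: fully open they stand 13 mm farther back than shut.
Start: joints at [-1.571, 0.313, 1.498, -0, 1.331, -0.223], TCP at [115.991, -512.032, 231.294] pointing down, gripper open.
Joint ranges: [-2.94, 2.94], [-0.97, 2.17], [0.19, 2.56], [-1.23, 4.37], [0.02, 3.11], [-2.88, 2.88]. Speed limits (rad/s): [2.39, 2.39, 3.01, 3.14, 3.14, 3.14].

## Interface

Orientations are given as a unit quaternion [x, y, z, w].
In Python, from workcell import bot, cams, ticket, look_for, landmark_of gives the robot as it stands.
- The arm moves only by the tool servo_tool, never from a script. Its argument "moves" is text: rows parted by semicolons, each of 6 numbers parted by spaces: the shift along the tool's x, y, z in m, then the turn, a rotation vector about the tool's x, y, z in rad. A call has 1 to 12 rows; each row shifts and turns the pose as measured when the row begins, along the tool's axes as they then stand; what a row does not reach is not made up. A row lasts 1/10 s, in which the tool goes at most 50 mm and 8.59 degrees, less where a joint would pass 70% of its speed; a pose out of reach is approached as far as the arm can. A call is refused whole if a number of a shift passes 0.05 or a number of a turn 0.15, either way. A call with a gripper value outside its range is refused whole. "grip" is the gripper command: -1 is shut, 1 is fully open, values between are in proportion, set as the call begins (left out, the last holds). The fingers move at their own pace and stop on an object; the grip force is fixed at half the most. Time passes only in rows, so rows that do not move let the fingers close. It gives the time, the measured TCP pose, the force and the opening at its end, in the units of the state.
- bot.get_state(): the state, without advancing time (a new reading comes with each control period).
- cams.snapshot(name): name is "scene" or "top"; returns the picture (420x560x3 uint8, red, green, blue); there is no depth.
- cams.get_calibration(name): a dict with "fx", "fy", "cx", "cy" (pixels), "rvec" (rotation vector, rad) and "tvec" (3), from world to camera coordinates, as OpenCV has them. Camera axes: x right, y down, z forward; pixel columns grow to the right and rows downward; lengths in mm; the calibration is good to about 2 mm. A picture is of the moment at which its call begins. get_calibration takes no time and is no camera call.
- ticket.hand_in(): hands the job in, once; it reports no verdict.
Trained networks look in the newest picture that a camera, given by its name, has taken for a name from the list of things; names that differ only in an ending like _2 or _b are one class to them, and where a whole thing is asked for, a point or a joint stands for the part that bears it (a point fixed in the world has none). Each returns a list of dicts, best first, with "conf" (0 to 1); they miss things now and then, are a little off and sometimes report something else, mostly with a low value. They report only what shows in the picture. A call takes as long as a camera call. They do not tell look-alikes from the thing itself.
- look_for(camera, target): "extent" ([centre column, centre row, width, height] in pixels, round what is visible of it).
- landmark_of(camera, target): "at" ([column, row] in pixels: a listed point, or the origin of a listed thing).
The state is a dict: "time_s": time; "q": joint angles; "joint_velocities": joint speeds; "effort": joint torques, N m; "position": TCP position; "eef_rot": TCP orientation; "wrist_force": force on the tool from outside, world axes, zero at the start; "wrist_torque": the same for the moment, N m; "grip_width": opening from 0.0 (shut) to 1.0 (fully open).
Only numpy, scipy, OpenCV 4.12 (cv2) and the standard library are available. Lean on these libraries where they do the work, as an engineer would, in place of code of your own. Each camera call takes 0.05 s, during which the arm holds its last target.

## Task

Somebody left the red-handled file leaning in the old tool tin, where its teeth get knocked: draw it out along its lean, so that the light tin with its overhanging rim keeps its place on the bench and is not shoved, tipped or lifted, and leave the grey felt stick in it. Stand the file blade down in the free slot of the wooden file block, fully home and upright, holding it until the blade is well in and never forcing it against the block; one of the two slots that look empty has the end of a broken blade stuck down inside, so if the file stops short there, draw it out again and use the other. Leave the other files and everything else on the bench where they are.

Things in the scene. Friction and masses are not known exactly. Their poses are not given: they have to be found in the camera images.
- file: The red-handled flat file, the thing to move: 200 mm long, about 0.14 kg. Origin at the centre of the blade's square-cut tip; z runs up the file to the handle's end. Blade from z = 0 to 120 mm, 18 mm wide along y, 6 mm thick along x; round red handle, 26 mm across, two black bands, from z = 126 to 200 mm. Held by the handle it may swing or turn a little between the fingers.
- file_grip (a point): Point on the file's axis 165 mm from the tip, 39 mm above the handle's lower end: a good place to take hold. At the start the file leans about 0.455 rad (26 degrees) and the whole handle stands free above the tin; the blade's flat -x face lies on the tin's rim about 114 mm from the tip.
- tin: Loose solvent tin, blue-grey with a cream band, used as a tool pot; light, about 0.16 kg, so it follows if pulled. Origin under the centre of its base, z up. Outside 86 mm (x) by 84 mm (y) by 105 mm high, walls and bottom 3 mm. The red file's tip is in the bottom corner at the tin's x = +37, y = +13 mm; its top leans out over the rim towards the tin's -x.
- tin_mouth (a point): Centre of the tin's mouth, 105 mm above its base: a window 32 mm (tin's x) by 52 mm (y) cut in the flat 3 mm top, whose broad rim overhangs the inside by 24 mm at the x ends and 13 mm at the y sides. Lifted straight up while leaning, the blade wedges against the rim and shoves the tin about 20 mm; drawn along its own length it comes free.
- stick: Grey felt buff stick, 180 x 18 x 8 mm, also loose in the tin at the tin's y = -13 mm, leaning the other way (top towards the tin's +x). Origin at the centre of its foot, z along it. It stays in the tin.
- block: Brown wooden file block, fixed, 60 mm (x) by 200 mm (y) by 85 mm high; origin under its centre, z up. Four upright slots in a row along its y, 48 mm apart. Each is 21 mm long along the block's x, 9 mm wide along its y (the blade has 1.5 mm each side) and 75 mm deep, its floor 10 mm above the bench, with a 2 mm chamfer at the mouth. The blue and yellow files stand in two of them.
- slot0 (a point): Centre of the mouth of the first slot, at y = -72 mm of the block, on its top face 85 mm above the bench; axes as the block's. Two of the four slots look empty; in one of these a broken blade end, not listed and hard to see, is stuck and stops a blade 35 mm down. In the free slot the tip goes 75 mm down and the file may lean up to 0.05 rad; either way round will do.
- slot1 (a point): The same point of the second slot, at y = -24 mm of the block.
- slot2 (a point): The same point of the third slot, at y = +24 mm of the block.
- slot3 (a point): The same point of the fourth slot, at y = +72 mm of the block.
- file_blue: Blue-handled file, same shape as the red one, standing in one of the block's slots (which one varies). Origin at its tip, z up the file. Its handle ends 210 mm above the bench. Leave it.
- file_yellow: Yellow-handled file, same shape, standing in another of the block's slots. Origin at its tip. Leave it.
- front_amber: Brown spectacle frame front lying flat, 140 x 45 x 6 mm, origin at its centre underneath. Leave it.
- bar_brown: Brown bar of polishing compound, 125 x 45 x 45 mm, lying on the bench; origin at the centre of its underside. Leave it.
- bar_white: White bar of polishing compound, 105 x 45 x 45 mm, lying on the bench; origin at the centre of its underside. Leave it.
- jar: White plastic jar with a steel lid, 72 mm across, 75 mm high; origin under its centre. Leave it.
- driver: Green-handled screwdriver lying on the bench, 170 mm long. Leave it.
There are look-alikes about, which are no part of the job. There is more than one size of the stick; the one meant has the size given above.

How it is judged:
By the outcome, as a careful person would: the job done as asked, in the order asked, and still so for the second after the job is handed in, with the robot touching nothing.
It also fails if it takes over 67 s, if anything falls off the work surface, if the arm or the gripper's body presses on something with over 40 N, if the wrist force passes 120 N, or if a joint passes its speed limit or range.

## Working session

There is one attempt and no reset: what is moved stays moved. The work goes in short steps, Python scripts to look and compute and a tool call to move; the robot and the scene stay as the last step left them, time stands still between calls to the robot, and variables do not carry over. Pictures are saved under pics/ and viewed, and the job is handed in when it is done.

Besides the shell and the picture viewer there is one more tool, called after "Request:" as name(argument=value, ...) on one line, values as JSON. servo_tool: Moves the arm, as the interface text tells. Its arguments: {"type":"object","properties":{"moves":{"type":"string"},"grip":{"type":"number"}},"required":["moves"]}

```bash
ls; mkdir -p pics; python3 - <<'E'
from workcell import bot,cams
import cv2
s=bot.get_state();print(s['time_s'],s['position'],s['eef_rot'],s['grip_width'])
for n in('scene','top'):
    cv2.imwrite(f'pics/{n}0.png',cams.snapshot(n)[:,:,::-1]);print(cams.get_calibration(n))
E
```

```text
pics
0.0 [ 115.98765123 -511.74722343  230.71675583] [ 0.70278919  0.07907388 -0.70266028  0.07812301] 0.9987958309594696
{'fx': 432.9300802139542, 'fy': 432.9300802139542, 'cx': 276.8547585109452, 'cy': 210.01022701959116, 'rvec': array([ 1.67090192,  2.14643561, -0.65596334]), 'tvec': array([ 115.36070056, -375.71523887, 1492.59889854])}
{'fx': 414.01124278731413, 'fy': 414.01124278731413, 'cx': 282.7506640020906, 'cy': 207.83438799478066, 'rvec': array([ 2.15836529, -2.15400738,  0.17560105]), 'tvec': array([ -11.54966426,  541.70011577, 1115.63472902])}
```

View pics/scene0.png

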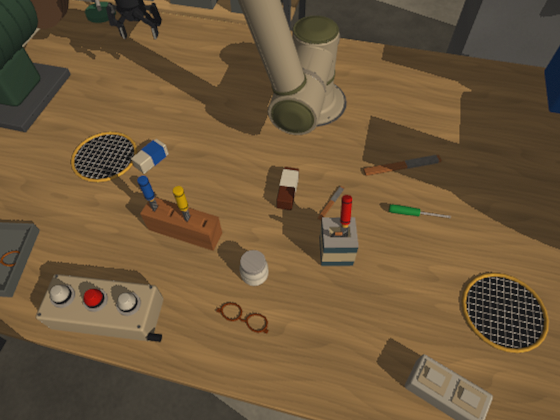

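View pics/top0.png

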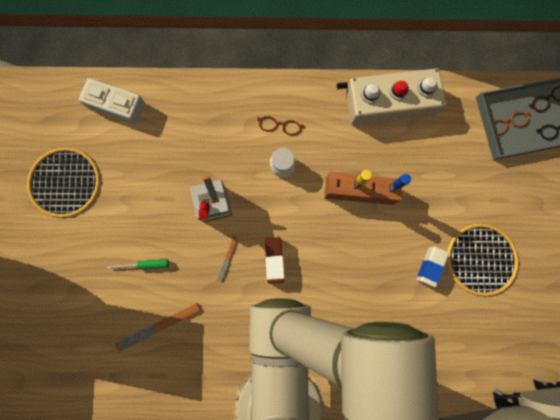

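```bash
cat > h.py <<'E'
import numpy as np,cv2
from workcell import bot,cams,look_for,landmark_of,ticket
from scipy.spatial.transform import Rotation as R
from scipy.optimize import least_squares
K={};C={}
for n in('scene','top'):
    c=cams.get_calibration(n);C[n]=c
    K[n]=np.array([[c['fx'],0,c['cx']],[0,c['fy'],c['cy']],[0,0,1.]])
def proj(n,P):
    return cv2.projectPoints(np.float64(P).reshape(-1,1,3),C[n]['rvec'],C[n]['tvec'],K[n],None)[0].reshape(-1,2)
def ray(n,px):
    Rm=cv2.Rodrigues(C[n]['rvec'])[0];o=-Rm.T@C[n]['tvec']
    d=Rm.T@np.linalg.inv(K[n])@np.array([px[0],px[1],1.]);return o,d/np.linalg.norm(d)
def onz(n,px,z):
    o,d=ray(n,px);return o+d*(z-o[2])/d[2]
def tri(a,b):
    o1,d1=ray('scene',a);o2,d2=ray('top',b)
    A=np.array([d1,-d2]).T;t=np.linalg.lstsq(A,o2-o1,rcond=None)[0]
    p=o1+d1*t[0];q=o2+d2*t[1];return (p+q)/2,np.linalg.norm(p-q)
E
python3 - <<'E'
from h import *
im={n:cams.snapshot(n) for n in('scene','top')}
for n in im:np.save(f'pics/{n}.npy',im[n])
for n,box in(('scene',(290,150,100,130)),('top',(160,150,110,90)),('scene',(120,160,110,100)),('top',(310,150,110,70))):
    x,y,w,h=box
    c=im[n][y:y+h,x:x+w,::-1];f=min(800/w,600/h);f=int(f)
    cv2.imwrite(f'pics/crop_{n}_{x}.png',cv2.resize(c,None,fx=f,fy=f,interpolation=cv2.INTER_CUBIC));print(box,f)
for t in('file','file_grip','tin','tin_mouth','stick','block','slot0','slot1','slot2','slot3','file_blue','file_yellow'):
    for n in('scene','top'):
        r=landmark_of(n,t)[:3]; print(t,n,[(np.round(a['at'],1).tolist(),round(a['conf'],2)) for a in r])
E
```

```text
(290, 150, 100, 130) 4
(160, 150, 110, 90) 6
(120, 160, 110, 100) 6
(310, 150, 110, 70) 7
file scene []
file top [([207.9, 195.4], 0.63)]
file_grip scene [([347.4, 209.5], 0.66)]
file_grip top [([205.7, 214.0], 0.74), ([360.5, 191.4], 0.63)]
tin scene [([335.7, 250.3], 0.64)]
tin top [([214.0, 204.9], 0.85), ([281.4, 164.9], 0.24)]
tin_mouth scene [([338.3, 234.1], 0.92), ([191.1, 213.8], 0.46)]
tin_mouth top [([209.3, 198.4], 0.95)]
stick scene [([364.1, 172.7], 0.91), ([319.9, 219.5], 0.56), ([332.1, 244.1], 0.52)]
stick top [([199.8, 305.1], 0.62), ([235.8, 235.3], 0.54)]
block scene [([185.5, 232.4], 0.81), ([329.8, 242.0], 0.66), ([252.7, 272.7], 0.36)]
block top [([357.1, 188.8], 0.67)]
slot0 scene [([154.7, 204.7], 0.98), ([169.5, 212.5], 0.91), ([191.3, 215.9], 0.81)]
slot0 top [([390.5, 189.0], 0.8), ([371.0, 185.8], 0.8), ([337.9, 184.2], 0.61)]
slot1 scene [([154.7, 204.7], 0.98), ([169.5, 212.5], 0.91), ([191.3, 215.9], 0.81)]
slot1 top [([390.5, 189.0], 0.8), ([371.0, 185.8], 0.8), ([337.9, 184.2], 0.61)]
slot2 scene [([154.7, 204.7], 0.98), ([169.5, 212.5], 0.91), ([191.3, 215.9], 0.81)]
slot2 top [([390.5, 189.0], 0.8), ([371.0, 185.8], 0.8), ([337.9, 184.2], 0.61)]
slot3 scene [([154.7, 204.7], 0.98), ([169.5, 212.5], 0.91), ([191.3, 215.9], 0.81)]
slot3 top [([390.5, 189.0], 0.8), ([371.0, 185.8], 0.8), ([337.9, 184.2], 0.61)]
file_blue scene []
file_blue top [([384.4, 193.4], 0.6)]
file_yellow scene []
file_yellow top [([350.2, 189.7], 0.7), ([205.5, 195.1], 0.51), ([356.4, 191.2], 0.34)]
```

View pics/crop_scene_290.png

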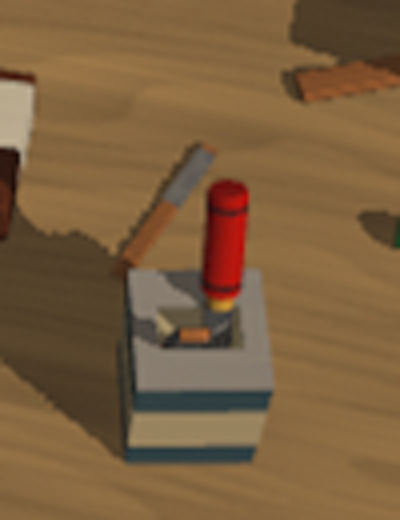

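View pics/crop_top_160.png

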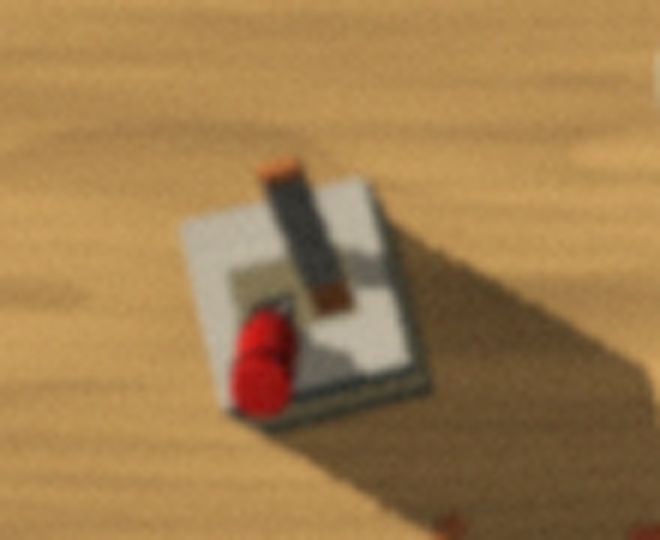

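View pics/crop_scene_120.png

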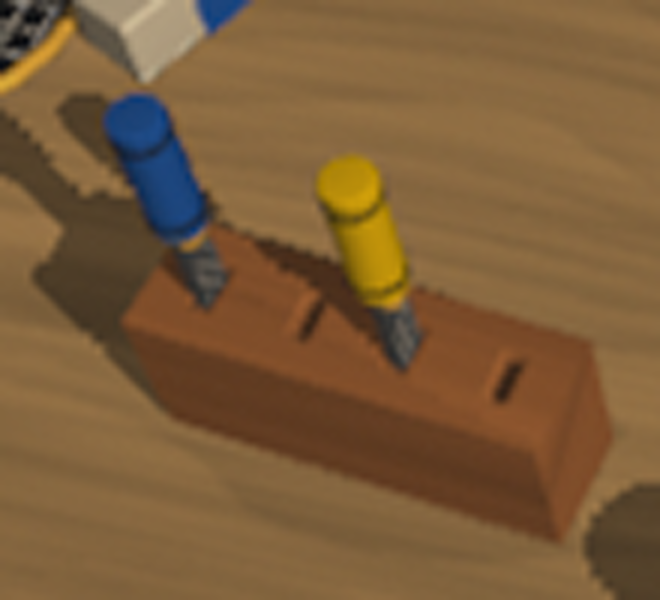

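View pics/crop_top_310.png

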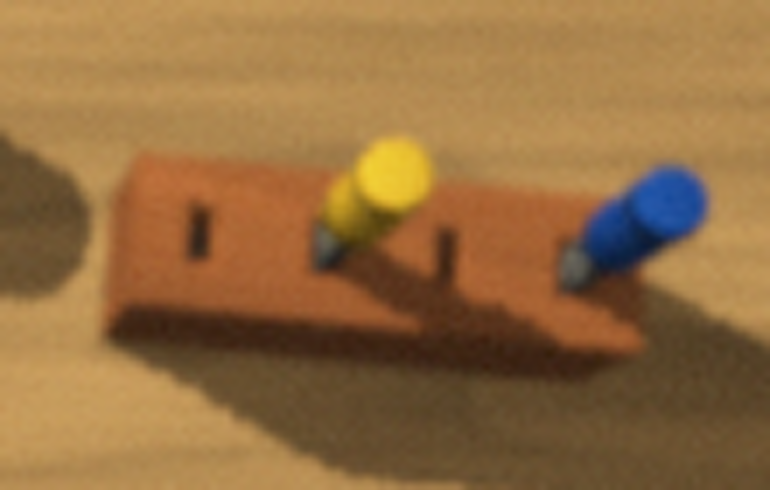

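```bash
cat > fit.py <<'E'
from h import *
def Z(o,s,l): return [((a+.5)/s-.5+o[0],(b+.5)/s-.5+o[1]) for a,b in l]
tin={'top':Z((160,150),6,[(182,222),(365,178),(413,368),(228,412)]),
 'scene':Z((290,150),4,[(128,270),(260,268),(272,388),(127,392)])}
# order in tin frame: top TL=(+x,+y),TR(+x,-y),BR(-x,-y),BL(-x,+y)
T=np.array([[43,42,105],[43,-42,105],[-43,-42,105],[-43,42,105.]])
# scene TL=(-x,-y) TR=(-x,+y) BR=(+x,+y) BL=(+x,-y)
Ts=T[[2,3,0,1]]
def pose(p,P):
    c,s=np.cos(p[2]),np.sin(p[2]);P=np.asarray(P,float)
    return np.c_[P[:,0]*c-P[:,1]*s+p[0],P[:,0]*s+P[:,1]*c+p[1],P[:,2]]
def fit(L,p0):
    f=lambda p:np.concatenate([(proj(n,pose(p,P))-np.array(px)).ravel() for n,P,px in L])
    r=least_squares(f,p0,loss='soft_l1');print(np.round(r.x,3));
    for n,P,px in L: print(n,np.round((proj(n,pose(r.x,P))-np.array(px)),1).tolist())
    return r.x
p0=list(onz('top',(209,199),105)[:2])+[0.2]
for L in ([('top',T,tin['top'])],[('scene',Ts,tin['scene'])],[('top',T,tin['top']),('scene',Ts,tin['scene'])]): pt=fit(L,p0)
print('BLOCK')
o=(310,150);bt=Z(o,7,[(198,232),(325,245),(445,257),(572,272),(138,153),(645,350)])
B=np.array([[0,72,85],[0,24,85],[0,-24,85],[0,-72,85],[30,100,85],[-30,-100,85.]])
o=(120,160);bs=Z(o,6,[(510,381),(312,320),(592,345),(535,450),(125,322)])
Bs=np.array([[0,72,85],[0,-24,85],[-30,100,85],[30,100,85],[30,-100,85.]])
p0=list(onz('top',(365,186),85)[:2])+[0.]
for L in ([('top',B,bt)],[('scene',Bs,bs)],[('top',B,bt),('scene',Bs,bs)]): pb=fit(L,p0)
print('slots',pose(pb,B[:4]))
def filep(a,l=0.455):  # tin-frame
    return [37-a*np.sin(l),13,4+a*np.cos(l)]
P=pose(pt,[filep(a) for a in (0,126,165,200)]);print(P)
for n in('scene','top'):print(n,proj(n,P))
E
python3 fit.py
```

```text
[5.55900e+02 1.84333e+02 2.53000e-01]
top [[-0.1, 0.3], [0.5, -0.0], [0.1, -0.5], [-0.5, 0.1]]
[5.55652e+02 1.85695e+02 2.40000e-01]
scene [[-0.3, -0.0], [-0.3, 0.6], [-0.3, 0.3], [1.5, -0.9]]
[5.55824e+02 1.84984e+02 2.46000e-01]
top [[-0.3, 0.2], [0.4, 0.1], [-0.3, -0.3], [-0.9, 0.0]]
scene [[-0.7, 0.1], [-0.7, 0.5], [-0.5, 0.2], [1.4, -0.8]]
BLOCK
[ 5.97006e+02 -2.31843e+02 -9.10000e-02]
top [[0.5, 0.3], [0.0, 0.1], [0.5, 0.0], [-0.0, -0.5], [-0.4, -0.2], [-0.7, 0.2]]
[ 5.94751e+02 -2.29952e+02 -1.00000e-01]
scene [[-0.4, -0.2], [-0.3, -0.4], [0.5, -0.3], [0.3, 0.9], [-0.0, 0.1]]
[ 5.96089e+02 -2.30896e+02 -9.20000e-02]
top [[0.2, 0.6], [-0.3, 0.4], [0.2, 0.4], [-0.4, -0.1], [-0.7, 0.1], [-1.1, 0.6]]
scene [[-0.9, 0.0], [-0.8, -0.0], [0.0, -0.2], [-0.1, 1.0], [-0.6, 0.7]]
slots [[ 602.72777783 -159.20302582   85.        ]
 [ 598.30182837 -206.99853786   85.        ]
 [ 593.87587891 -254.7940499    85.        ]
 [ 589.44992945 -302.58956194   85.        ]]
[[588.53576273 206.61642091   4.        ]
 [534.83590945 193.1104223  117.18088955]
 [518.2145263  188.92999416 152.21306965]
 [503.29790039 185.17832788 183.65220564]]
scene [[340.55058886 263.0871769 ]
 [343.8298704  222.83252308]
 [344.9249562  209.38985294]
 [345.9430866  196.89184499]]
top [[207.11485146 193.20650047]
 [204.75280117 205.89169345]
 [203.91126741 210.41107992]
 [203.10319536 214.75076308]]
```

```bash
cat >> h.py <<'E'
def rotm(q): return R.from_quat(q).as_matrix()
def plan(cur_p,cur_R,tp,tR,step=45,ang=7.5,n=None):
    """rows in tool frame: straight line + slerp"""
    rv=R.from_matrix(cur_R.T@tR).as_rotvec()
    d=np.linalg.norm(tp-cur_p);a=np.degrees(np.linalg.norm(rv))
    if n is None:n=int(max(1,np.ceil(d/step),np.ceil(a/ang)))
    out=[];
    for i in range(n):
        Ri=cur_R@R.from_rotvec(rv*i/n).as_matrix()
        out.append(np.r_[Ri.T@((tp-cur_p)/n)/1000,rv/n])
    return out
def show(rows):
    for i in range(0,len(rows),12):print('; '.join(' '.join(f'{v:.4f}'.rstrip('0').rstrip('.').replace('-0.0000','0') or '0' for v in r) for r in rows[i:i+12]))
def toolR(x,y):
    x=np.array(x)/np.linalg.norm(x);y=np.array(y,float);y-=x*(x@y);y/=np.linalg.norm(y);return np.c_[x,y,np.cross(x,y)]
E
python3 - <<'E'
from h import *
s=bot.get_state();M=rotm(s['eef_rot']);print(M.round(3));print(s['wrist_force'])
print('yaw y',np.arctan2(M[1,1],M[0,1]))
E
```

```text
[[ 0.     0.221 -0.975]
 [-0.    -0.975 -0.221]
 [-1.     0.    -0.   ]]
[-0.06250125  0.35692875 -0.26845086]
yaw y -1.3480235297718137
```

```bash
python3 - <<'E'
from h import *
s=bot.get_state();M=rotm(s['eef_rot'])
y=0.2;W=toolR([0,0,-1],[np.cos(y),np.sin(y),0])
show(plan(s['position'],M,np.array([370,-140,320.]),W))
E
```

```text
-0.0074 -0.0256 -0.0275 -0.129 0 -0; -0.0074 -0.0218 -0.0306 -0.129 0 -0; -0.0074 -0.0177 -0.0331 -0.129 0 -0; -0.0074 -0.0133 -0.0351 -0.129 0 -0; -0.0074 -0.0087 -0.0365 -0.129 0 -0; -0.0074 -0.0039 -0.0373 -0.129 0 -0; -0.0074 0.0009 -0.0375 -0.129 0 -0; -0.0074 0.0058 -0.0371 -0.129 0 -0; -0.0074 0.0105 -0.036 -0.129 0 -0; -0.0074 0.015 -0.0344 -0.129 0 -0; -0.0074 0.0193 -0.0322 -0.129 0 -0; -0.0074 0.0233 -0.0294 -0.129 0 -0
```

Request:
servo_tool(moves="-0.0075 -0.0255 -0.0275 -0.129 0 0; -0.0075 -0.022 -0.0305 -0.129 0 0; -0.0075 -0.0175 -0.033 -0.129 0 0; -0.0075 -0.0135 -0.035 -0.129 0 0; -0.0075 -0.0085 -0.0365 -0.129 0 0; -0.0075 -0.004 -0.0375 -0.129 0 0; -0.0075 0.001 -0.0375 -0.129 0 0; -0.0075 0.006 -0.037 -0.129 0 0; -0.0075 0.0105 -0.036 -0.129 0 0; -0.0075 0.015 -0.0345 -0.129 0 0; -0.0075 0.0195 -0.032 -0.129 0 0; -0.0075 0.0235 -0.0295 -0.129 0 0", grip=0.7)

```text
time_s: 2.6
position: [366.6, -121.6, 324.5]
eef_rot: [0.433, 0.558, -0.432, 0.56]
wrist_force: [1.0, -1.3, -1.1]
grip_width: 0.854
```

```bash
cat > tgt.py <<'E'
from h import *
pt=[555.8,185.0,0.246];lean=0.455
u=np.array([np.cos(pt[2]),np.sin(pt[2]),0]);v=np.array([-u[1],u[0],0])
t=u*np.sin(lean)+np.array([0,0,-np.cos(lean)])   # tool x, down the file
tip=np.array([pt[0],pt[1],0])+37*u+13*v+[0,0,4]
grip=tip-165*t
RT=toolR(t,v)
def tcp_at(back): return grip+19*t-back*t
if __name__=='__main__':
    s=bot.get_state();M=rotm(s['eef_rot']);print(s['time_s'],s['position'],np.arctan2(M[1,1],M[0,1]),s['q'].round(2))
    show(plan(s['position'],M,tcp_at(110),RT))
E
python3 tgt.py
```

```text
2.6 [ 366.64212324 -121.57292531  324.52940943] 0.2536454582806064 [-0.63 -0.06  1.68  0.    1.52 -0.88]
0.007 0.0142 -0.0202 -0.118 -0.0273 0.0273; 0.0069 0.0163 -0.0186 -0.118 -0.0273 0.0273; 0.0068 0.0182 -0.0168 -0.118 -0.0273 0.0273; 0.0069 0.0199 -0.0147 -0.118 -0.0273 0.0273; 0.0071 0.0213 -0.0125 -0.118 -0.0273 0.0273; 0.0074 0.0224 -0.0101 -0.118 -0.0273 0.0273; 0.0078 0.0233 -0.0076 -0.118 -0.0273 0.0273; 0.0083 0.0238 -0.005 -0.118 -0.0273 0.0273; 0.0088 0.024 -0.0025 -0.118 -0.0273 0.0273; 0.0094 0.0239 0.0001 -0.118 -0.0273 0.0273; 0.0101 0.0234 0.0027 -0.118 -0.0273 0.0273; 0.0109 0.0227 0.0051 -0.118 -0.0273 0.0273
0.0116 0.0217 0.0074 -0.118 -0.0273 0.0273
```

Request:
servo_tool(moves="0.007 0.014 -0.02 -0.118 -0.027 0.027; 0.007 0.0165 -0.0185 -0.118 -0.027 0.027; 0.007 0.018 -0.017 -0.118 -0.027 0.027; 0.007 0.02 -0.0145 -0.118 -0.027 0.027; 0.007 0.0215 -0.0125 -0.118 -0.027 0.027; 0.0075 0.0225 -0.01 -0.118 -0.027 0.027; 0.008 0.0235 -0.0075 -0.118 -0.027 0.027; 0.0085 0.024 -0.005 -0.118 -0.027 0.027; 0.009 0.024 -0.0025 -0.118 -0.027 0.027; 0.0095 0.024 0 -0.118 -0.027 0.027; 0.01 0.0235 0.0025 -0.118 -0.027 0.027; 0.011 0.0225 0.005 -0.118 -0.027 0.027")

```text
time_s: 3.8
position: [467.4, 173.4, 239.8]
eef_rot: [-0.047, 0.532, 0.084, 0.841]
wrist_force: [0.8, 0.2, 0.1]
grip_width: 0.852
```

```bash
python3 tgt.py
```

```text
3.8 [467.42313336 173.39646769 239.79615981] 1.7642272405816581 [ 0.09  0.03  1.89  0.07  0.79 -1.71]
0.0108 0.0034 0.0091 -0.0516 -0.0108 0.014
```

Request:
servo_tool(moves="0.0108 0.0034 0.009 -0.0516 -0.0108 0.014; 0 0 0 0 0 0; 0 0 0 0 0 0")

```text
time_s: 4.1
position: [478.6, 181.4, 232.7]
eef_rot: [-0.067, 0.526, 0.107, 0.841]
wrist_force: [0.4, 0.5, 0.6]
grip_width: 0.853
```

```bash
python3 tgt.py; cat > pic.py <<'E'
import sys
from h import *
def crop(n,box,name):
    im=cams.snapshot(n);x,y,w,h=box;f=int(min(800/w,600/h))
    cv2.imwrite(f'pics/{name}.png',cv2.resize(im[y:y+h,x:x+w,::-1],None,fx=f,fy=f,interpolation=cv2.INTER_CUBIC));return im
E
python3 - <<'E'
from pic import *
a=crop('scene',(290,130,110,130),'s2');b=crop('top',(160,140,120,110),'t2')
E
```

```text
4.1 [478.60929308 181.37448498 232.72446448] 1.8229849191605132 [ 0.1   0.06  1.87  0.1   0.76 -1.78]
-0.001 -0.0023 0.0007 0.0057 -0.0015 -0.0025
```

View pics/s2.png

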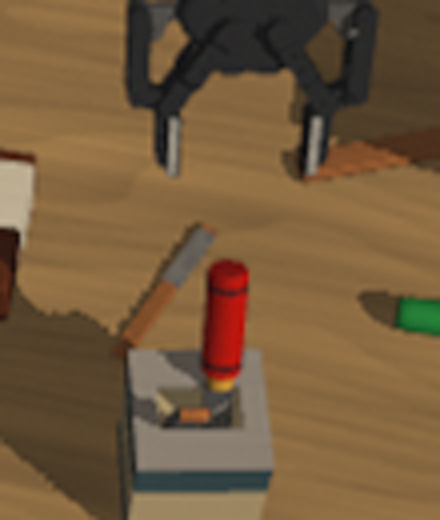

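View pics/t2.png

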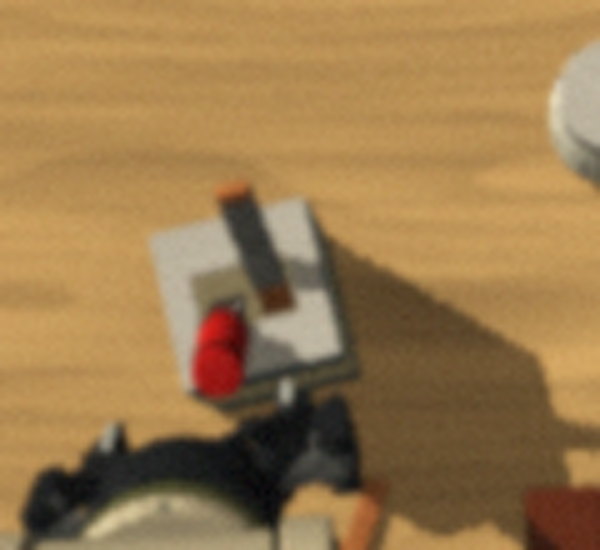

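```bash
python3 - <<'E'
from tgt import *
s=bot.get_state();M=rotm(s['eef_rot']);p=s['position']
for n,o,f in(('scene',(290,130),4),('top',(160,140),5)):
  for b in(-9,0):
    P=[p+M@[b,36.3*k,0] for k in(-1,1)]+[p+M@[b,0,0]]+[tip-200*t,tip-126*t]
    print(n,b,((proj(n,P)-o+.5)*f).round(0).tolist())
E
```

```text
scene -9 [[175.0, 173.0], [299.0, 172.0], [237.0, 173.0], [226.0, 270.0], [217.0, 373.0]]
scene 0 [[174.0, 187.0], [298.0, 186.0], [236.0, 187.0], [226.0, 270.0], [217.0, 373.0]]
top -9 [[284.0, 403.0], [127.0, 442.0], [206.0, 422.0], [218.0, 376.0], [226.0, 332.0]]
top 0 [[284.0, 396.0], [129.0, 435.0], [207.0, 416.0], [218.0, 376.0], [226.0, 332.0]]
```

```bash
sed -i 's/^grip=.*/off=-2.5\ntip=tip+off*v\ngrip=tip-165*t/' tgt.py; sed -i 's/show(plan(s\[.position.\],M,tcp_at(110),RT))/import sys\n    show(plan(s["position"],M,tcp_at(float(sys.argv[1])),RT,step=float(sys.argv[2])))/' tgt.py; python3 tgt.py 50 20
```

```text
4.2 [478.72819553 181.16510238 233.02064303] 1.8228120053033372 [ 0.1   0.06  1.87  0.1   0.76 -1.78]
0.0197 -0.0016 0.0002 0.0019 -0.0002 -0.0007; 0.0197 -0.0015 0.0002 0.0019 -0.0002 -0.0007; 0.0197 -0.0015 0.0002 0.0019 -0.0002 -0.0007
```

Request:
servo_tool(moves="0.0197 -0.0016 0 0.002 0 -0.001; 0.0197 -0.0015 0 0.002 0 -0.001; 0.0197 -0.0015 0 0.002 0 -0.001; 0 0 0 0 0 0; 0 0 0 0 0 0")

```text
time_s: 4.7
position: [506.1, 181.3, 182.2]
eef_rot: [-0.063, 0.524, 0.101, 0.844]
wrist_force: [-0.3, 0.0, 0.4]
grip_width: 0.85
```

```bash
python3 tgt.py 50 20
python3 - <<'E'
from pic import *
from tgt import *
a=crop('scene',(300,150,100,75),'s3');b=crop('top',(160,140,120,90),'t3')
s=bot.get_state();M=rotm(s['eef_rot']);p=s['position']
for n,o,f in(('scene',(300,150),8),('top',(160,140),6)):
  for b in(-9,0):
    P=[p+M@[b,36.3*k,0] for k in(-1,1)]+[p+M@[b,0,0]]+[tip-200*t,tip-126*t]
    print(n,b,((proj(n,P)-o+.5)*f).round(0).tolist())
E
```

```text
4.7 [506.09309689 181.30473503 182.18330843] 1.8092456716900782 [ 0.1   0.18  1.89  0.11  0.63 -1.79]
0.0019 0.002 -0.001 -0.0066 0.0043 0.0038
scene -9 [[238.0, 360.0], [481.0, 360.0], [359.0, 360.0], [363.0, 379.0], [347.0, 587.0]]
scene 0 [[237.0, 386.0], [478.0, 387.0], [357.0, 386.0], [363.0, 379.0], [347.0, 587.0]]
top -9 [[359.0, 431.0], [181.0, 473.0], [270.0, 452.0], [268.0, 450.0], [277.0, 397.0]]
top 0 [[360.0, 424.0], [183.0, 466.0], [272.0, 445.0], [268.0, 450.0], [277.0, 397.0]]
```

View pics/s3.png

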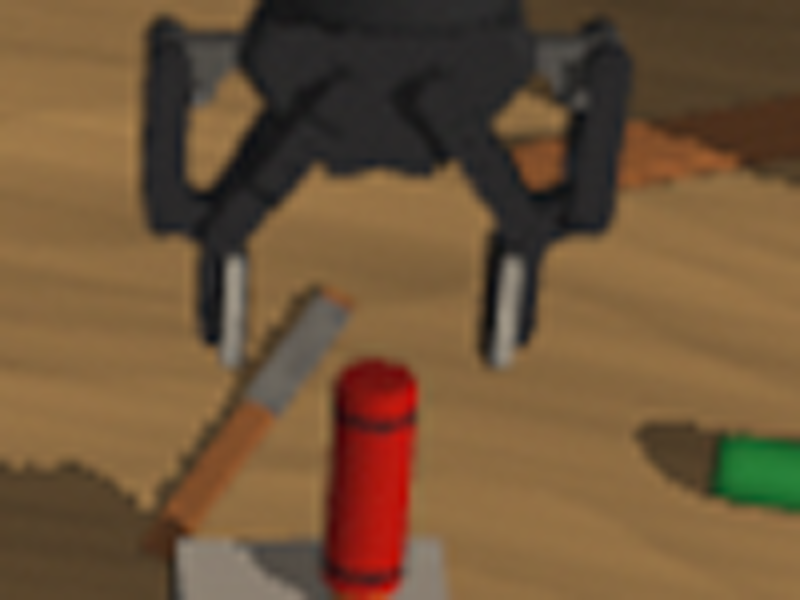

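View pics/t3.png

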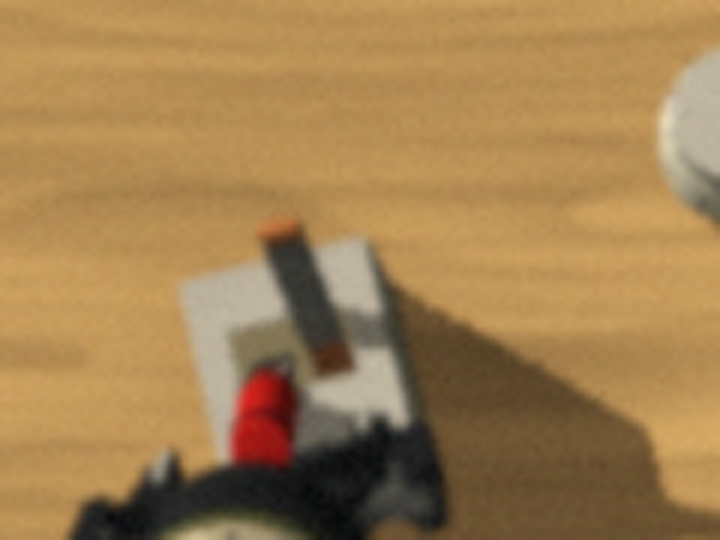

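```bash
sed -i 's/^off=.*/off=-1.0/' tgt.py; python3 tgt.py 0 15
```

```text
4.8 [506.09274973 181.42571704 182.43600157] 1.8096355678148128 [ 0.1   0.18  1.89  0.11  0.63 -1.79]
0.013 0.0009 -0.0003 -0.0015 0.0013 0.0009; 0.013 0.0009 -0.0003 -0.0015 0.0013 0.0009; 0.013 0.0009 -0.0003 -0.0015 0.0013 0.0009; 0.013 0.0009 -0.0003 -0.0015 0.0013 0.0009
```

Request:
servo_tool(moves="0.013 0.0018 0 -0.003 0.002 0.002; 0.013 0.0018 -0.0005 -0.003 0.002 0.002; 0.013 0 -0.0005 0 0 0; 0.013 0 -0.0005 0 0 0; 0 0 0 0 0 0")

```text
time_s: 5.3
position: [527.9, 191.0, 132.4]
eef_rot: [-0.065, 0.524, 0.104, 0.843]
wrist_force: [-0.1, 0.8, -1.0]
grip_width: 0.855
```

```bash
python3 tgt.py 0 15
python3 - <<'E'
from pic import *
from tgt import *
a=crop('scene',(300,150,100,75),'s4')
s=bot.get_state();print(s['wrist_force'])
E
```

```text
5.3 [527.90443282 191.04242297 132.40286325] 1.8174276772991256 [ 0.11  0.3   1.88  0.12  0.51 -1.8 ]
-0.0032 -0.0007 -0.0002 0.0005 0.0027 -0.0004
[-0.22227612  0.31898203 -0.93288482]
```

View pics/s4.png

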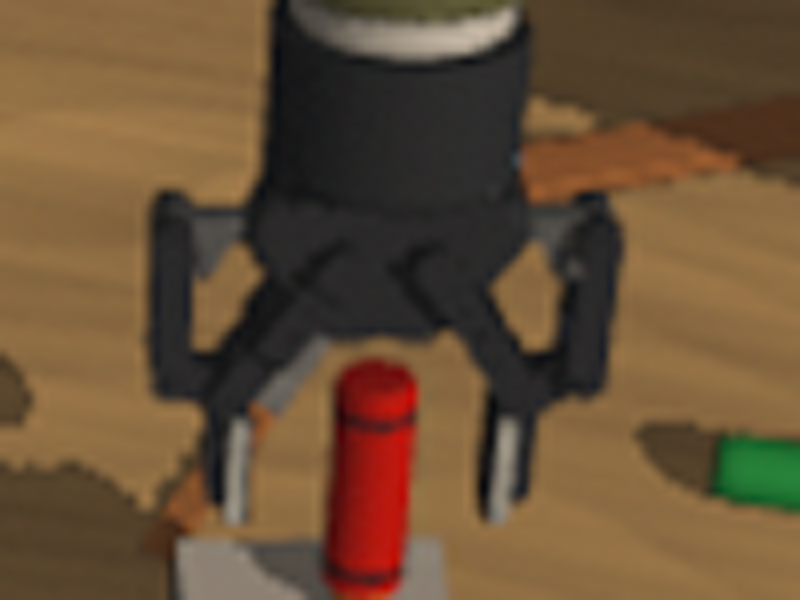

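Request:
servo_tool(moves="-0.003 0.0012 0 0 0 0; 0 0 0 0 0 0", grip=0.0)

```text
time_s: 5.55
position: [526.4, 192.0, 136.3]
eef_rot: [-0.065, 0.524, 0.105, 0.843]
wrist_force: [-0.1, -0.2, -0.3]
grip_width: 0.521
```

```bash
python3 tgt.py 0 15
python3 - <<'E'
from pic import *
from tgt import *
a=crop('scene',(300,150,100,75),'s5')
s=bot.get_state();print(s['wrist_force'],s['grip_width'])
E
```

```text
5.55 [526.35669908 192.04164773 136.32419399] 1.8174975269141127 [ 0.11  0.29  1.88  0.12  0.52 -1.79]
0.0009 -0.002 -0.0008 0.0006 0.0038 -0.0004
[ 0.50781128  0.2072572  -0.50069531] 0.5007068951143593
```

View pics/s5.png

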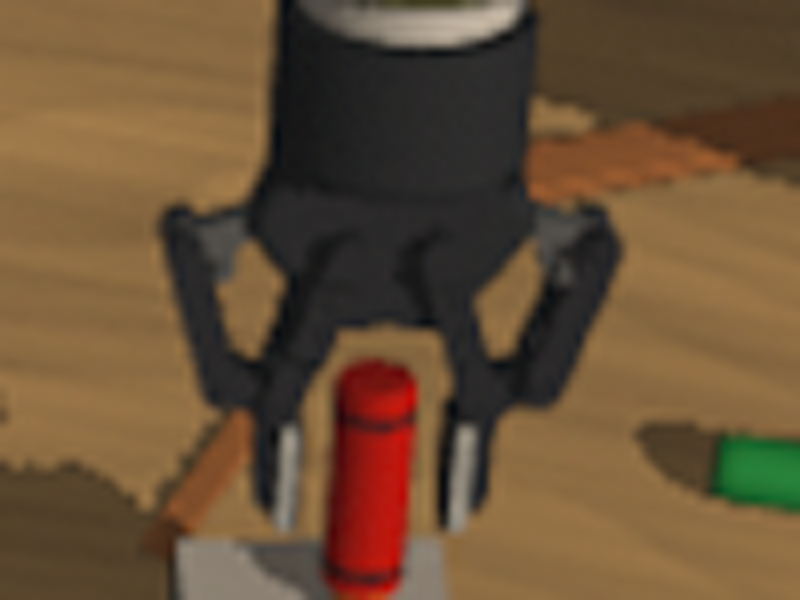

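Request:
servo_tool(moves="0 0 0 0 0 0; 0 0 0 0 0 0; 0 0 0 0 0 0; 0 0 0 0 0 0", grip=-1)

```text
time_s: 6.0
position: [526.3, 192.0, 137.2]
eef_rot: [-0.065, 0.523, 0.105, 0.843]
wrist_force: [0.6, 0.3, -0.9]
grip_width: 0.291
```

```bash
python3 tgt.py 0 15
python3 - <<'E'
from pic import *
a=crop('top',(160,140,120,90),'t6')
a=crop('scene',(290,150,110,120),'s6')
s=bot.get_state();print(s['wrist_force'],s['wrist_torque'],s['grip_width'])
E
```

```text
6.0 [526.33028147 192.01631966 137.16599887] 1.8176296279460469 [ 0.11  0.29  1.88  0.12  0.52 -1.79]
0.0017 -0.002 -0.0012 0.0008 0.0051 -0.0002
[ 0.80565011  0.00753051 -0.11721491] [0.01140974 0.24357183 0.09850292] 0.29088584695682757
```

View pics/s6.png

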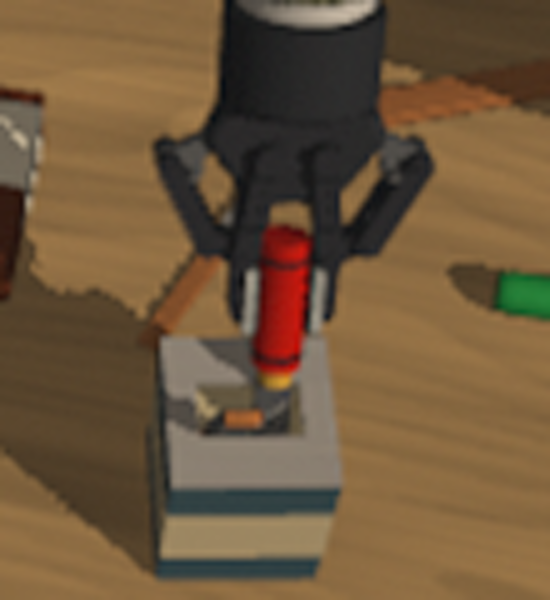

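View pics/t6.png

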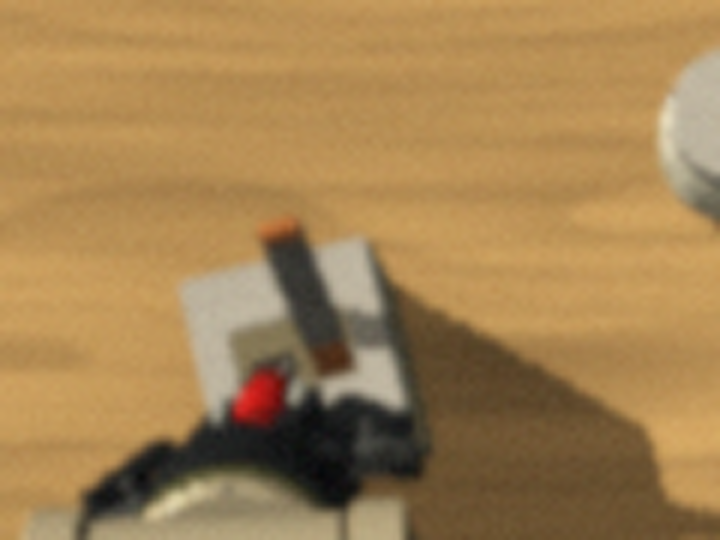

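Request:
servo_tool(moves="-0.004 0 0 0 0 0; -0.005 0 0.0005 0 0 0; -0.006 0 0.0005 0 0 0; -0.008 0 0.0005 0 0 0; 0 0 0 0 0 0")

```text
time_s: 6.6
position: [516.8, 189.6, 160.3]
eef_rot: [-0.065, 0.523, 0.105, 0.843]
wrist_force: [0.0, -0.4, -0.9]
grip_width: 0.289
```

```bash
python3 tgt.py 20 15
python3 - <<'E'
from pic import *
a=crop('top',(160,140,120,90),'t7')
a=crop('scene',(290,150,110,120),'s7')
s=bot.get_state();print(s['wrist_force'],s['wrist_torque'],s['grip_width'])
E
```

```text
6.6 [516.77868957 189.61348157 160.29791865] 1.8176559569609705 [ 0.11  0.24  1.88  0.11  0.57 -1.79]
0.0068 -0.002 -0.0025 0.0009 0.0045 -0.0002
[-0.07413647 -0.25684605 -1.5224569 ] [-0.10274781  0.32283633 -0.01473649] 0.28895627132580964
```

View pics/s7.png

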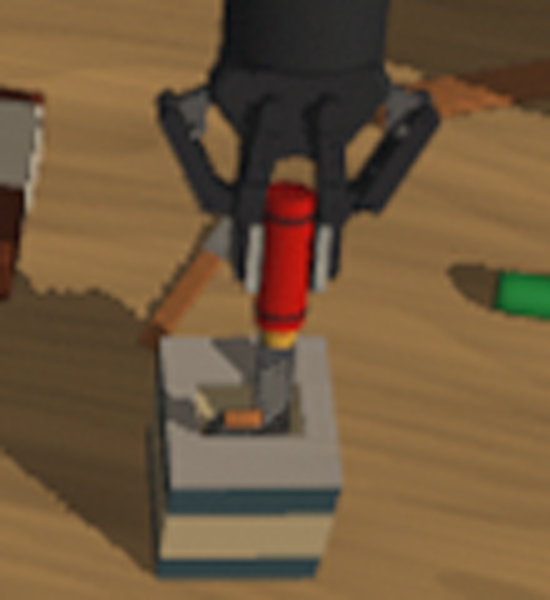

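View pics/t7.png

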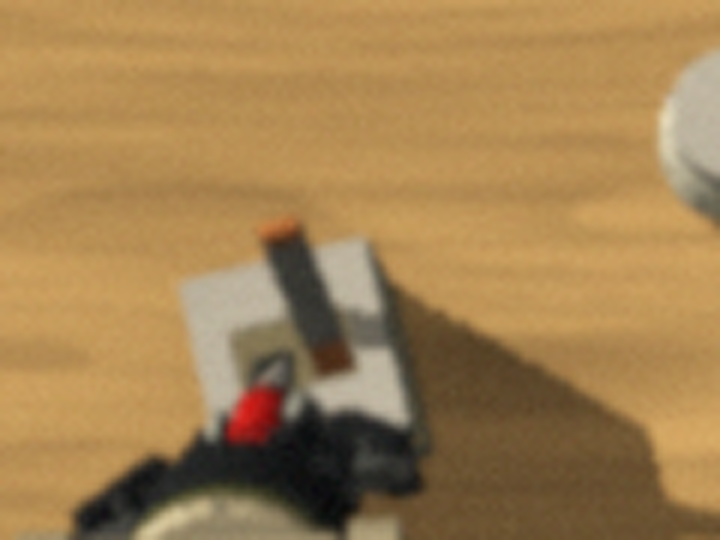

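Request:
servo_tool(moves="-0.01 0 0 0 0 0; -0.012 0 0 0 0 0; -0.012 0 0 0 0 0; -0.012 0 0 0 0 0; -0.012 0 0 0 0 0; -0.012 0 0 0 0 0; -0.012 0 0 0 0 0; -0.012 0 0 0 0 0; -0.012 0 0 0 0 0; -0.012 0 0 0 0 0")

```text
time_s: 7.7
position: [460.6, 175.6, 274.4]
eef_rot: [-0.065, 0.524, 0.104, 0.843]
wrist_force: [-0.4, -0.1, -2.2]
grip_width: 0.29
```

```bash
python3 tgt.py 125 15
python3 - <<'E'
from pic import *
a=crop('scene',(280,90,130,190),'s8')
s=bot.get_state();print(s['wrist_force'],s['wrist_torque'],s['grip_width'])
E
```

```text
7.7 [460.56984241 175.63017584 274.44894969] 1.8176189824885942 [ 0.09 -0.03  1.85  0.09  0.87 -1.77]
0.0149 -0.0011 -0.0004 0.0004 0.0017 -0; 0.0149 -0.0011 -0.0003 0.0004 0.0017 -0
[0.97678919 0.43211549 1.11197362] [-0.0692974   0.19171667  0.01008245] 0.2893136151208932
```

View pics/s8.png

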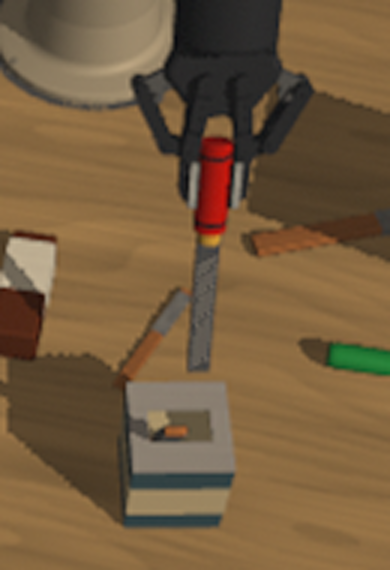

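```bash
cat > go.py <<'E'
import sys
from h import *
def go(p,yaw,step=40,ang=7.5,n=None,x=(0,0,-1)):
    s=bot.get_state();M=rotm(s['eef_rot']);print(s['time_s'],s['position'].round(1),M[:,0].round(4),round(np.arctan2(M[1,1],M[0,1]),3),s['q'].round(2))
    show(plan(s['position'],M,np.array(p,float),toolR(x,[np.cos(yaw),np.sin(yaw),0]),step,ang,n))
if __name__=='__main__':
    a=[float(v) for v in sys.argv[1:]];go(a[:3],a[3],*(a[4:]))
E
python3 go.py 520 30 330 0.85
```

```text
7.75 [460.7 175.7 276.5] [ 0.4319  0.1082 -0.8954] 1.818 [ 0.09 -0.03  1.85  0.09  0.87 -1.77]
-0.0042 -0.0173 0.0048 0.1056 0.0472 -0.0247; -0.0041 -0.0168 0.0064 0.1056 0.0472 -0.0247; -0.004 -0.0162 0.008 0.1056 0.0472 -0.0247; -0.004 -0.0153 0.0095 0.1056 0.0472 -0.0247; -0.0041 -0.0144 0.0108 0.1056 0.0472 -0.0247; -0.0043 -0.0133 0.0121 0.1056 0.0472 -0.0247; -0.0046 -0.012 0.0132 0.1056 0.0472 -0.0247; -0.005 -0.0107 0.0142 0.1056 0.0472 -0.0247; -0.0054 -0.0093 0.015 0.1056 0.0472 -0.0247
```

Request:
servo_tool(moves="-0.0042 -0.0173 0.0048 0.1056 0.0472 -0.0247; -0.0041 -0.0168 0.0064 0.1056 0.0472 -0.0247; -0.004 -0.0162 0.008 0.1056 0.0472 -0.0247; -0.004 -0.0153 0.0095 0.1056 0.0472 -0.0247; -0.0041 -0.0144 0.0108 0.1056 0.0472 -0.0247; -0.0043 -0.0133 0.0121 0.1056 0.0472 -0.0247; -0.0046 -0.012 0.0132 0.1056 0.0472 -0.0247; -0.005 -0.0107 0.0142 0.1056 0.0472 -0.0247; -0.0054 -0.0093 0.015 0.1056 0.0472 -0.0247")

```text
time_s: 8.65
position: [515.5, 25.2, 334.8]
eef_rot: [0.26, 0.663, -0.262, 0.652]
wrist_force: [-0.9, 0.6, -1.3]
grip_width: 0.289
```

```bash
python3 go.py 602.7 -159.2 310 -0.092
```

```text
8.65 [515.5  25.2 334.8] [-0.0151  0.0036 -0.9999] 0.815 [-0.18  0.25  1.31  0.    1.59 -0.99]
0.0033 -0.0106 0.0272 0.1296 -0.0013 0.0019; 0.0033 -0.007 0.0283 0.1296 -0.0013 0.0019; 0.0033 -0.0033 0.029 0.1296 -0.0013 0.0019; 0.0033 0.0005 0.0292 0.1296 -0.0013 0.0019; 0.0034 0.0042 0.0288 0.1296 -0.0013 0.0019; 0.0034 0.0079 0.0281 0.1296 -0.0013 0.0019; 0.0035 0.0115 0.0268 0.1296 -0.0013 0.0019
```

Request:
servo_tool(moves="0.003 -0.0106 0.0272 0.1296 -0.001 0.002; 0.003 -0.007 0.0283 0.1296 -0.001 0.002; 0.003 -0.0033 0.029 0.1296 -0.001 0.002; 0.0033 0.0005 0.0292 0.1296 -0.001 0.002; 0.0034 0.0042 0.0288 0.1296 -0.001 0.002; 0.0034 0.0079 0.028 0.1296 -0.001 0.002; 0.0035 0.0115 0.025 0.1296 -0.001 0.002; 0 0 0 0 0 0; 0 0 0 0 0 0")

```text
time_s: 9.55
position: [602.2, -168.6, 310.7]
eef_rot: [0.533, 0.466, -0.532, 0.464]
wrist_force: [0.2, 0.5, -2.2]
grip_width: 0.29
```

```bash
python3 go.py 602.7 -159.2 310 -0.092
python3 - <<'E'
from pic import *
a=crop('scene',(150,90,140,150),'s9')
a=crop('top',(270,110,140,110),'t9')
a=crop('scene',(290,150,110,130),'s9b')
s=bot.get_state();print(s['wrist_force'],s['wrist_torque'],s['grip_width'])
E
```

```text
9.55 [ 602.2 -168.6  310.7] [-5.0e-04  2.5e-03 -1.0e+00] -0.135 [-0.46  0.51  1.    0.    1.63 -0.33]
0.0007 -0.0007 -0.0094 -0.0435 -0.0024 0.0008
[-0.21592812 -0.69650212 -0.84097032] [ 0.04552017 -0.07128324 -0.01151754] 0.29028551134016023
```

View pics/s9.png

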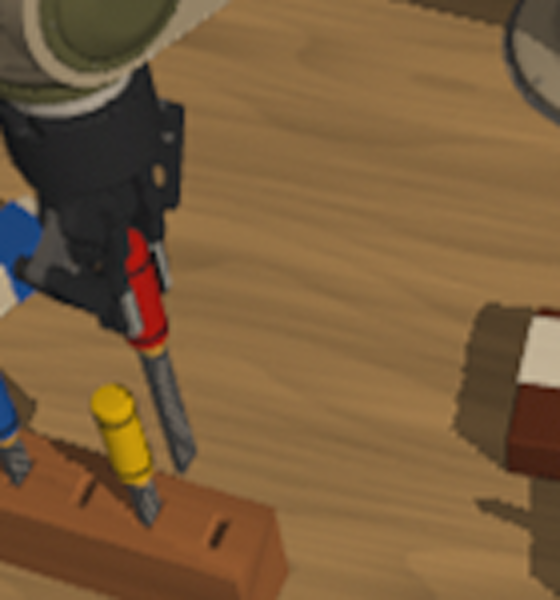

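View pics/t9.png

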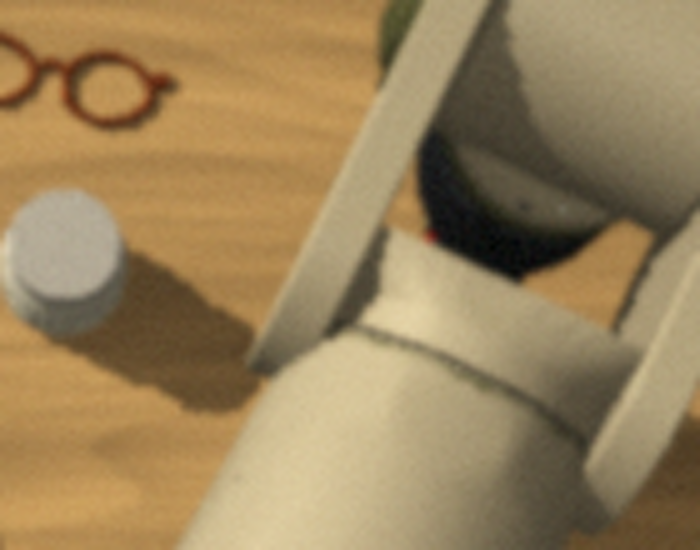

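View pics/s9b.png

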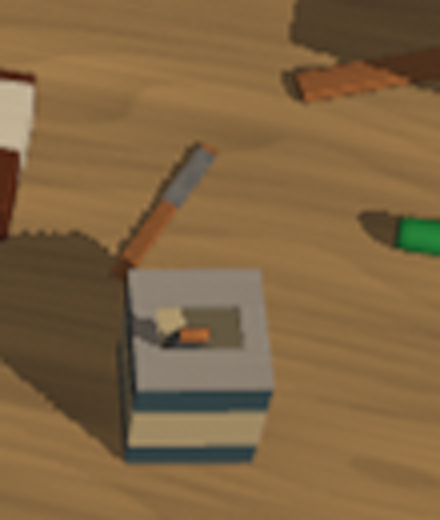

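Request:
servo_tool(moves="0.001 -0.001 -0.0094 -0.0435 -0.0024 0.001; 0.02 0 0 0 0 0; 0.015 0 0 0 0 0; 0 0 0 0 0 0; 0 0 0 0 0 0")

```text
time_s: 10.2
position: [602.4, -152.3, 277.2]
eef_rot: [0.519, 0.48, -0.517, 0.483]
wrist_force: [1.7, -0.4, -1.1]
grip_width: 0.294
```

```bash
python3 go.py 602.7 -159.2 275 -0.092
cat > ov.py <<'E'
from pic import *
# overlay the file model as held; args: name, bias px
def ov(name,box,L=149,rx=0,ry=0,yaw=0,bias=(0,0),draw=True):
    im=cams.snapshot('scene');s=bot.get_state();M=rotm(s['eef_rot'])@R.from_rotvec([yaw,ry,rx]).as_matrix()
    p=s['position'];x,y,w,h=box;f=int(min(800/w,600/h))
    c=cv2.resize(im[y:y+h,x:x+w,::-1],None,fx=f,fy=f,interpolation=cv2.INTER_CUBIC)
    g=p-rotm(s['eef_rot'])[:,0]*19
    def P(a):return np.round((proj('scene',g+(np.atleast_2d(a)@M.T))+np.array(bias)-[x,y]+.5)*f).astype(int)
    T=L+19
    cv2.imwrite(f'pics/{name}_raw.png',c)
    bl=P([[T,9,3],[T,-9,3],[T,-9,-3],[T,9,-3]]);tb=P([[T-120,9,3],[T-120,-9,3],[T-120,-9,-3],[T-120,9,-3]])
    c=c.copy()
    cv2.polylines(c,[bl],True,(0,255,255),1)
    for a,b in zip(bl,tb):cv2.line(c,tuple(map(int,a)),tuple(map(int,b)),(0,255,0),1)
    cv2.imwrite(f'pics/{name}.png',c);print('tip px',proj('scene',g+M@[T,0,0])+np.array(bias))
E
python3 - <<'E'
from ov import *
ov('s10',(160,140,90,75))
E
```

```text
10.2 [ 602.4 -152.3  277.2] [ 0.0049 -0.0018 -1.    ] -0.074 [-0.44  0.51  1.1   0.    1.53 -0.36]
0.0022 0.0008 0.0069 0.0184 0.0014 -0.0051
tip px [[203.50143195 214.73424695]]
```

View pics/s10.png

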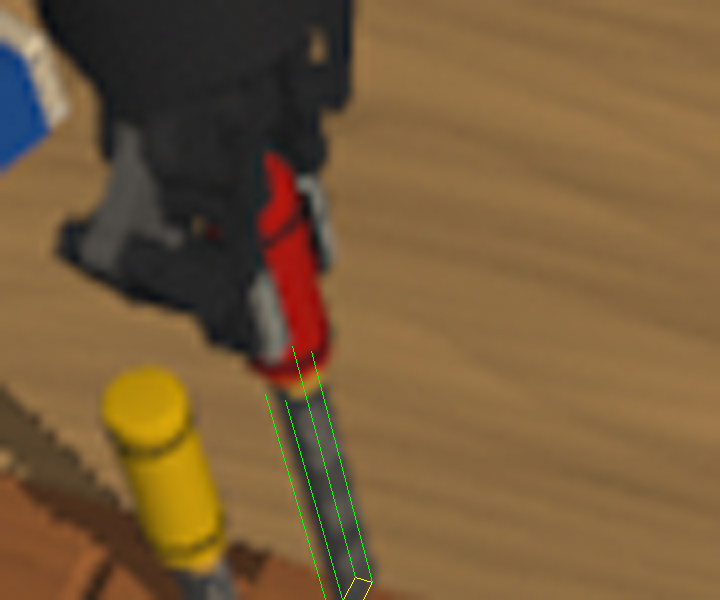

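View pics/s10_raw.png

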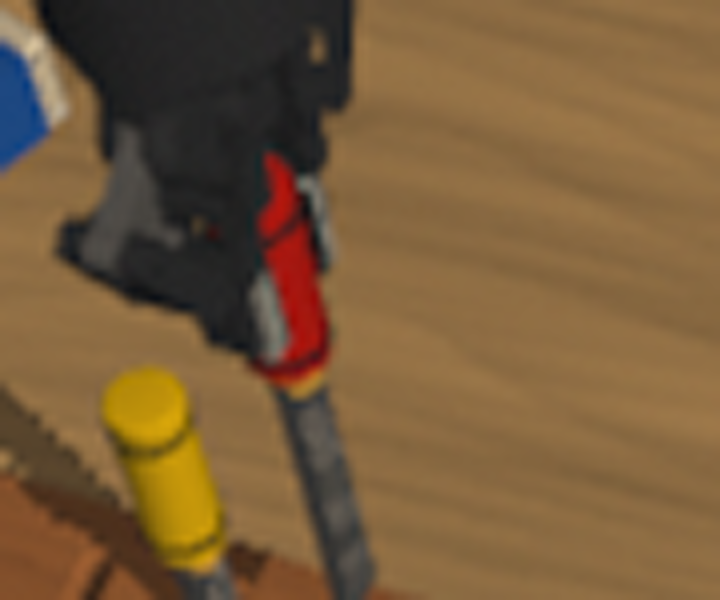

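Request:
servo_tool(moves="0.002 0.0008 0.007 0.0184 0.0014 -0.005; 0 0 0 0 0 0; 0 0 0 0 0 0; 0 0 0 0 0 0")

```text
time_s: 10.65
position: [603.1, -160.0, 277.2]
eef_rot: [0.523, 0.475, -0.522, 0.477]
wrist_force: [-0.3, 1.0, -1.6]
grip_width: 0.289
```

```bash
python3 go.py 602.7 -159.2 275 -0.092
python3 - <<'E'
from ov import *
ov('s11',(165,175,80,60))
E
```

```text
10.65 [ 603.1 -160.   277.2] [ 0.0025 -0.0012 -1.    ] -0.093 [-0.45  0.52  1.09 -0.    1.54 -0.35]
0.0022 -0.0005 -0.0008 -0.0008 0.001 -0.0026
tip px [[200.59091607 214.26436551]]
```

View pics/s11.png

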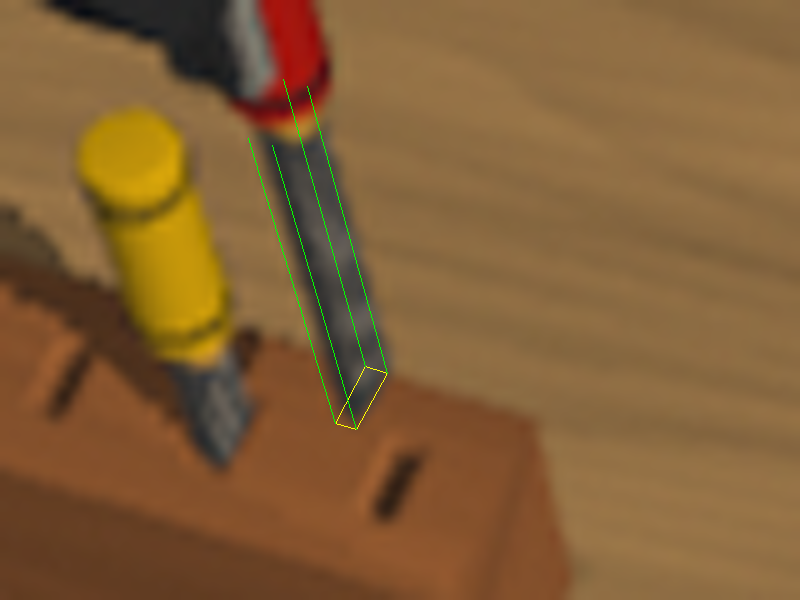

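View pics/s11_raw.png

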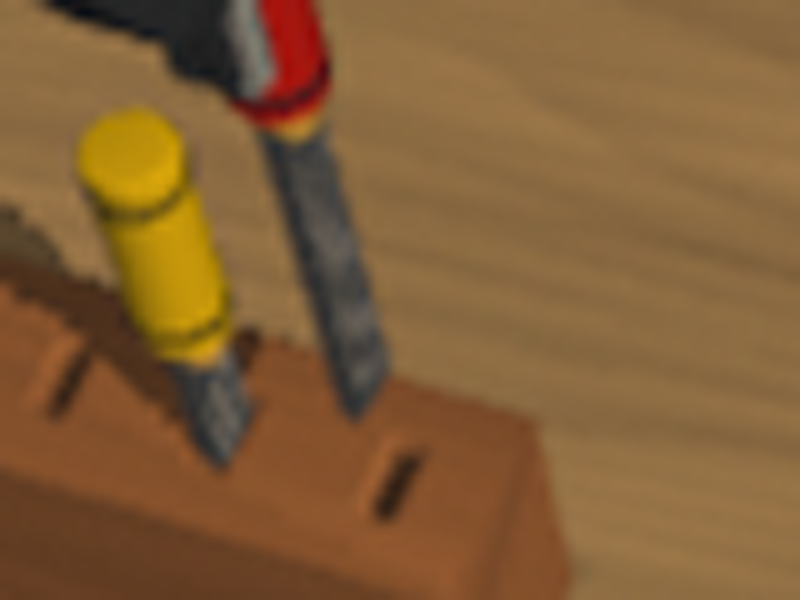

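Request:
servo_tool(moves="0.01 0 -0.0015 0 0 0; 0.015 0 0 0 0 0; 0.012 0 0 0 0 0; 0 0 0 0 0 0; 0 0 0 0 0 0; 0 0 0 0 0 0")

```text
time_s: 11.3
position: [603.3, -158.0, 237.3]
eef_rot: [0.523, 0.476, -0.522, 0.477]
wrist_force: [-0.6, 0.9, -1.4]
grip_width: 0.288
```

```bash
python3 go.py 603.3 -158 240 -0.092
python3 - <<'E'
from ov import *
ov('s12',(180,190,64,48))
E
```

```text
11.3 [ 603.3 -158.   237.3] [ 2.2e-03 -9.0e-04 -1.0e+00] -0.092 [-0.44  0.53  1.16  0.    1.45 -0.35]
-0.0027 0 0 -0.0003 0.0007 -0.0022
tip px [[203.74890731 222.77170698]]
```

View pics/s12.png

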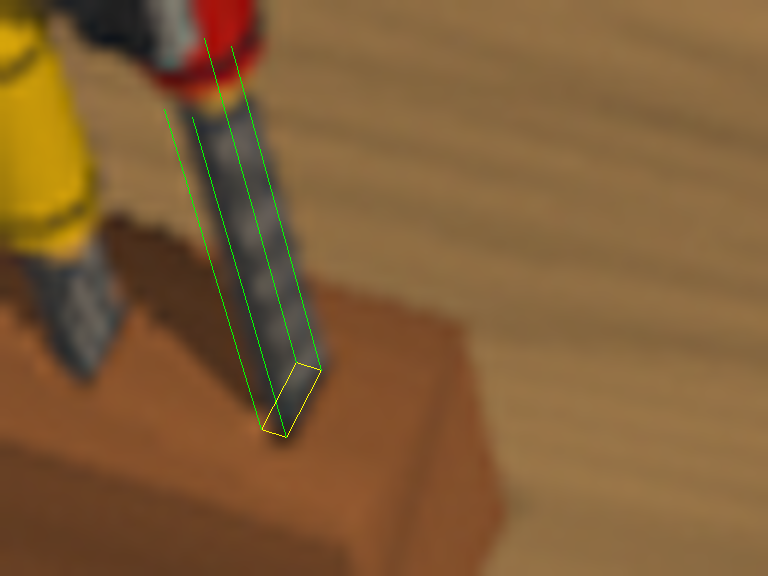

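View pics/s12_raw.png

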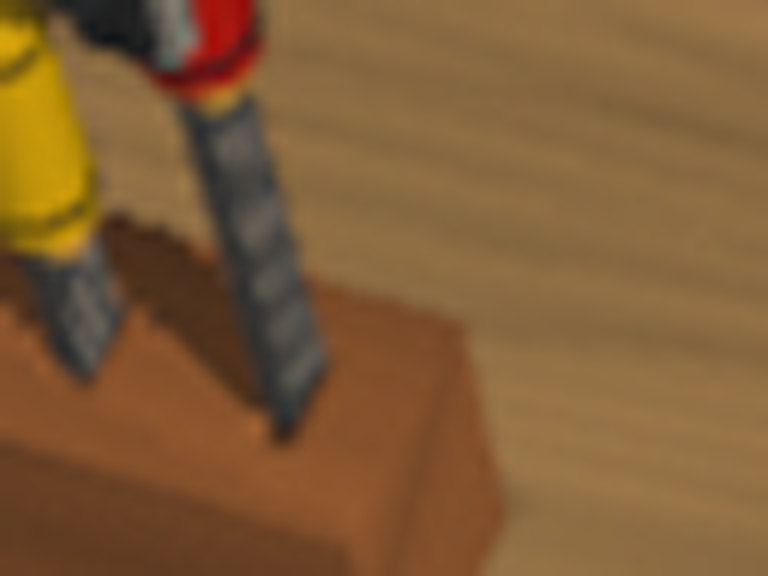

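```bash
python3 - <<'E'
from h import *
im0=np.load('pics/scene.npy').astype(float);
im=cams.snapshot('scene').astype(float)
# slot darkness in initial image
x0,y0=198,214
g=im0[y0:y0+20,x0:x0+16].sum(2);print(g.astype(int))
bg=np.median(g);
w=np.clip(bg*0.75-g,0,None)
yy,xx=np.mgrid[y0:y0+20,x0:x0+16];
m=np.zeros_like(w);m[2:16,2:14]=1;w=w*m
print('slot',(w*xx).sum()/w.sum(),(w*yy).sum()/w.sum())
sat=(im.max(2)-im.min(2))/(im.max(2)+1)
print((sat[200:230,190:212]*100).astype(int))
for L in(146,148,150):
  s=bot.get_state();M=rotm(s['eef_rot']);print(L,proj('scene',s['position']+M[:,0]*L))
print(proj('scene',[[602.7,-159.2,85],[603.7,-159.2,85],[602.7,-158.2,85],[602.7,-159.2,86]]))
E
```

```text
[[237 234 235 234 236 237 234 230 229 225 230 254 259 274 279 291]
 [250 243 239 234 237 234 235 234 233 232 232 229 227 229 231 252]
 [246 246 247 247 243 240 236 236 234 233 234 236 232 231 230 225]
 [244 246 246 247 246 245 246 243 240 235 236 234 232 232 232 230]
 [248 249 246 245 241 263 266 255 245 246 245 239 237 238 235 232]
 [249 250 252 248 251 282 270 249 234 230 239 249 246 242 239 235]
 [251 250 254 252 270 284 230 192 182 204 237 244 244 246 243 242]
 [250 250 249 251 283 273 185 121 132 216 249 246 243 243 243 243]
 [248 249 251 265 282 232 145 119 181 238 255 250 249 247 248 246]
 [249 251 249 280 272 182 109 129 220 251 249 250 250 248 249 247]
 [254 254 265 283 232 151 112 172 235 253 250 250 248 252 250 250]
 [261 260 275 280 189 107 126 214 248 250 251 248 249 250 251 253]
 [264 267 270 271 198 135 175 237 252 252 249 249 249 247 250 245]
 [266 269 265 263 240 221 240 258 258 255 252 249 251 250 248 245]
 [259 260 267 270 269 268 266 267 265 263 258 254 255 251 249 243]
 [251 252 266 271 269 269 268 267 266 266 264 263 261 258 250 241]
 [249 249 256 264 269 270 26
[... 1872 characters left out ...]
68 66 67 66 67 66 66 67 67 65 64 48 16  3  3 33 66 67 66 67 67 67]
 [66 67 66 67 68 67 66 67 68 67 68 65 44  3 15 56 67 67 66 66 67 66]
 [66 66 67 67 67 67 67 66 67 67 67 68 60 26 50 65 67 66 67 66 67 68]
 [66 67 67 66 67 67 67 67 67 68 67 67 66 64 64 66 67 66 67 66 67 67]
 [67 66 67 66 67 66 67 66 67 68 67 67 66 66 65 67 67 67 66 68 66 67]
 [66 67 66 66 67 67 66 67 66 66 67 66 67 66 68 67 67 67 67 66 66 66]
 [65 66 67 67 66 67 67 66 67 66 67 67 66 67 66 67 66 67 67 66 67 67]]
146 [[203.5418036  222.15786807]]
148 [[203.65984141 222.56634847]]
150 [[203.77752869 222.9736158 ]]
[[203.72261077 223.07927897]
 [203.59225639 223.3972769 ]
 [204.08546048 223.15828684]
 [203.66314838 222.87719314]]
```

Request:
servo_tool(moves="0.001 -0.0003 0.0005 0 0 0; 0.0015 0 0 0 0 0; 0.0015 0 0 0 0 0; 0 0 0 0 0 0")

```text
time_s: 11.8
position: [603.3, -158.7, 234.2]
eef_rot: [0.523, 0.475, -0.522, 0.478]
wrist_force: [0.3, -0.6, -1.1]
grip_width: 0.287
```

Request:
servo_tool(moves="0.0015 0 0 0 0 0; 0.0015 0 0 0 0 0; 0 0 0 0 0 0")

```text
time_s: 12.1
position: [603.5, -158.9, 232.9]
eef_rot: [0.524, 0.474, -0.522, 0.479]
wrist_force: [-0.9, 0.4, -0.3]
grip_width: 0.29
```

Request:
servo_tool(moves="0.002 -0.0002 0.0001 0 0 0; 0.002 -0.0002 0 0 0 0; 0.002 0 0 0 0 0; 0 0 0 0 0 0")

```text
time_s: 12.5
position: [603.3, -159.2, 226.8]
eef_rot: [0.524, 0.474, -0.522, 0.479]
wrist_force: [0.3, -1.1, -1.0]
grip_width: 0.293
```

```bash
python3 go.py 603.2 -158.6 230 -0.092
python3 - <<'E'
from ov import *
ov('s13',(180,190,64,48))
E
```

```text
12.5 [ 603.3 -159.2  226.8] [ 0.0073 -0.0039 -1.    ] -0.092 [-0.45  0.53  1.18 -0.    1.41 -0.35]
-0.0032 -0.0001 -0.0006 -0.0004 0.0032 -0.0077
tip px [[203.72231815 224.99937361]]
```

View pics/s13_raw.png

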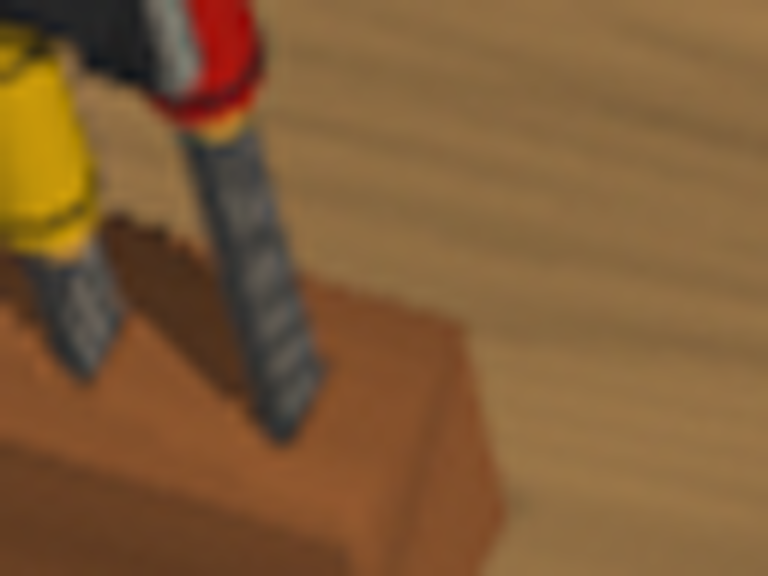

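Request:
servo_tool(moves="0.003 0 -0.0003 0 0.003 -0.0077; 0.003 0 0 0 0 0; 0.003 0 0 0 0 0; 0.003 0 0 0 0 0; 0 0 0 0 0 0")

```text
time_s: 13.05
position: [603.3, -159.3, 213.2]
eef_rot: [-0.522, -0.477, 0.523, -0.476]
wrist_force: [0.1, -1.2, -2.5]
grip_width: 0.287
```

```bash
python3 go.py 603.2 -158.8 210 -0.092;python3 -c "
from h import *
s=bot.get_state();print(s['wrist_force'],s['wrist_torque'])"
```

```text
13.05 [ 603.3 -159.3  213.2] [-1.2e-03 -4.0e-04 -1.0e+00] -0.093 [-0.45  0.55  1.2  -0.    1.4  -0.35]
0.0032 -0.0002 -0.0005 -0.0006 0.0005 0.0012
[ 0.09858094 -1.15153472 -2.45208224] [-0.21173893  0.06674017  0.05284795]
```

Request:
servo_tool(moves="0.003 0 -0.0003 0 0 0; 0.003 0 0 0 0 0; 0.003 0 0 0 0 0; 0 0 0 0 0 0")

```text
time_s: 13.45
position: [603.4, -159.1, 203.6]
eef_rot: [-0.522, -0.476, 0.523, -0.476]
wrist_force: [-0.4, -0.9, -1.5]
grip_width: 0.286
```

Request:
servo_tool(moves="0.002 0 0 0 0 0; 0.002 0 0 0 0 0; 0 0 0 0 0 0")

```text
time_s: 13.75
position: [603.4, -159.2, 199.3]
eef_rot: [-0.522, -0.476, 0.523, -0.476]
wrist_force: [-0.7, -0.9, -2.4]
grip_width: 0.291
```

Tip about 34 mm in; feeling for the stub now.

Request:
servo_tool(moves="0.0015 0 0 0 0 0; 0.0015 0 0 0 0 0; 0 0 0 0 0 0")

```text
time_s: 14.05
position: [603.8, -159.3, 198.2]
eef_rot: [-0.523, -0.475, 0.523, -0.477]
wrist_force: [-0.5, -0.8, -2.1]
grip_width: 0.29
```

Request:
servo_tool(moves="0.0015 0 0 0 0 0; 0.0015 0 0 0 0 0; 0 0 0 0 0 0")

```text
time_s: 14.35
position: [604.1, -159.4, 198.1]
eef_rot: [0.523, 0.474, -0.522, 0.478]
wrist_force: [-0.8, -0.2, -1.4]
grip_width: 0.288
```

```bash
python3 go.py 603.3 -159.2 192 -0.092;python3 -c "
from h import *
s=bot.get_state();print(s['wrist_force'],s['wrist_torque'])"
```

```text
14.35 [ 604.1 -159.4  198.1] [ 0.0045 -0.0036 -1.    ] -0.092 [-0.44  0.56  1.22 -0.    1.36 -0.35]
0.0061 -0.0008 -0.0001 -0.0005 0.0032 -0.0048
[-0.77902964 -0.20739785 -1.35530686] [-0.04097292  0.15747688  0.03900436]
```

Request:
servo_tool(moves="0.003 -0.0005 0 0 0.003 -0.004; 0.003 0 0 0 0 0")

```text
time_s: 14.55
position: [604.9, -160.0, 197.7]
eef_rot: [0.524, 0.474, -0.521, 0.479]
wrist_force: [-7.8, 0.8, 22.5]
grip_width: 0.288
```

```bash
python3 go.py 603.3 -159.2 192 -0.092;python3 -c "
from h import *
s=bot.get_state();print(s['wrist_force'],s['wrist_torque'],s['effort'])"
```

```text
14.55 [ 604.9 -160.   197.7] [ 0.0077 -0.004  -1.    ] -0.092 [-0.45  0.56  1.22 -0.    1.35 -0.35]
0.0057 -0.0017 -0.0006 -0.0001 0.0033 -0.0081
[-7.80382413  0.81751119 22.45570693] [0.43981198 2.16990979 0.05202872] [ 1.91189158e-01 -3.92890513e+01 -2.11500102e+01  6.66284803e-01
 -2.57494949e+00  9.00448213e-04]
```

Request:
servo_tool(moves="-0.004 0 0 0 0 0; -0.01 -0.001 0 0 0.002 -0.004; -0.015 -0.0005 0 0 0.001 -0.002; -0.015 0 0 0 0 0; 0 0 0 0 0 0")

```text
time_s: 15.05
position: [602.9, -159.5, 242.8]
eef_rot: [0.523, 0.477, -0.522, 0.476]
wrist_force: [0.2, 0.6, -0.5]
grip_width: 0.289
```

```bash
python3 go.py 603.3 -159.2 390 -0.092;python3 -c "
from h import *
s=bot.get_state();print(s['wrist_force'],s['wrist_torque'],s['grip_width'])"
```

```text
15.05 [ 602.9 -159.5  242.8] [-3.0e-04  1.5e-03 -1.0e+00] -0.092 [-0.45  0.53  1.15  0.    1.46 -0.35]
-0.0368 0.0001 -0.0001 -0 -0.0004 0.0001; -0.0368 0.0001 -0.0001 -0 -0.0004 0.0001; -0.0368 0.0001 -0.0001 -0 -0.0004 0.0001; -0.0368 0.0001 -0.0001 -0 -0.0004 0.0001
[ 0.24540961  0.61845319 -0.5491958 ] [ 0.02682763 -0.00704512  0.00634478] 0.289418563238516
```

Request:
servo_tool(moves="-0.037 0 0 0 0 0; -0.037 0 0 0 0 0; -0.037 0 0 0 0 0; -0.037 0 0 0 0 0; 0 0 0 0 0 0")

```text
time_s: 15.55
position: [603.0, -159.2, 391.4]
eef_rot: [-0.522, -0.48, 0.522, -0.474]
wrist_force: [0.8, 0.1, -0.7]
grip_width: 0.29
```

```bash
python3 go.py 594.4 -254.8 390 -0.092 35
```

```text
15.55 [ 603.  -159.2  391.4] [-0.006   0.0063 -1.    ] -0.091 [-0.45  0.53  0.78  0.    1.84 -0.35]
0.0003 0 0.032 0.0002 -0.0019 0.0022; 0.0003 0 0.032 0.0002 -0.0019 0.0022; 0.0004 0.0001 0.032 0.0002 -0.0019 0.0022
```

Request:
servo_tool(moves="0.0003 0 0.032 0 -0.002 0.002; 0.0003 0 0.032 0 -0.002 0.002; 0.0003 0 0.032 0 -0.002 0.002; 0 0 0 0 0 0; 0 0 0 0 0 0")

```text
time_s: 16.05
position: [595.2, -257.0, 383.9]
eef_rot: [-0.521, -0.48, 0.522, -0.475]
wrist_force: [-0.3, 0.1, -1.7]
grip_width: 0.29
```

```bash
python3 go.py 594.4 -254.8 330 -0.092 35
python3 - <<'E'
from ov import *
ov('s14',(120,130,100,75))
E
```

```text
16.05 [ 595.2 -257.   383.9] [-0.0049  0.0048 -1.    ] -0.088 [-0.59  0.6   0.69  0.    1.86 -0.5 ]
0.0269 -0.0004 -0.001 0.0017 -0.0022 0.0027; 0.0269 -0.0004 -0.001 0.0017 -0.0022 0.0027
tip px [[156.2191618  178.32310689]]
```

View pics/s14.png

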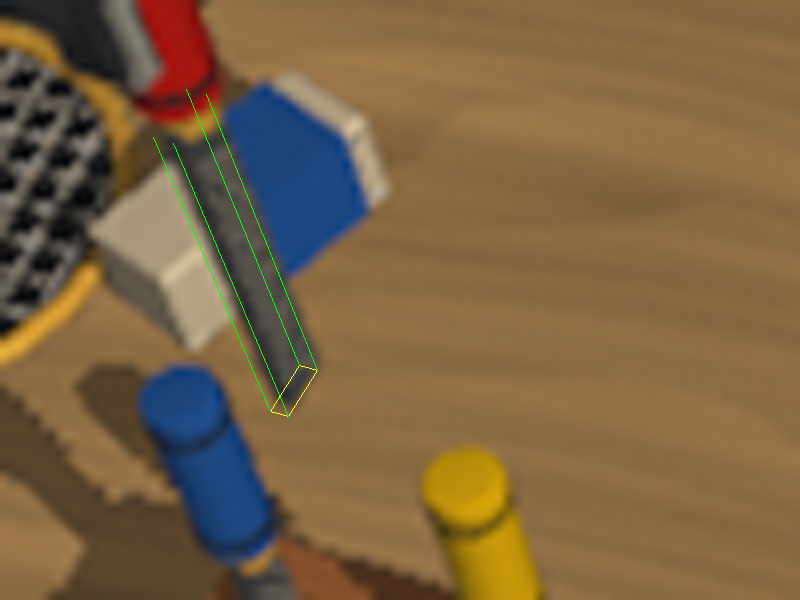

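Request:
servo_tool(moves="0.027 -0.0004 -0.001 0.002 -0.002 0.003; 0.027 -0.0004 -0.001 0.002 -0.002 0.003; 0.027 0 0 0 0 0; 0.027 0 0 0 0 0; 0 0 0 0 0 0; 0 0 0 0 0 0")

```text
time_s: 16.7
position: [595.5, -248.1, 271.9]
eef_rot: [0.522, 0.478, -0.52, 0.478]
wrist_force: [-0.6, 0.4, -0.9]
grip_width: 0.288
```

```bash
python3 go.py 594.4 -254.8 242 -0.092 20
```

```text
16.7 [ 595.5 -248.1  271.9] [ 0.0015  0.0011 -1.    ] -0.086 [-0.58  0.57  1.01  0.    1.56 -0.49]
0.0149 -0.0003 0.0034 0.0031 -0.0006 -0.0007; 0.015 -0.0003 0.0034 0.0031 -0.0006 -0.0007
```

Request:
servo_tool(moves="0.013 -0.0005 0.0067 0.006 -0.001 -0.001; 0.014 0 0 0 0 0; 0 0 0 0 0 0; 0 0 0 0 0 0")

```text
time_s: 17.1
position: [595.7, -255.8, 247.5]
eef_rot: [0.523, 0.474, -0.522, 0.479]
wrist_force: [-0.4, 0.1, -1.7]
grip_width: 0.29
```

```bash
python3 go.py 594.4 -254.8 242 -0.092 20
python3 - <<'E'
from ov import *
ov('s15',(145,180,64,48))
im=cams.snapshot('scene').astype(float)
sat=(im.max(2)-im.min(2))/(im.max(2)+1)
print((sat[202:222,158:184]*100).astype(int))
im0=np.load('pics/scene.npy').astype(float)
print(im0[206:222,162:182].sum(2).astype(int))
s=bot.get_state();M=rotm(s['eef_rot']);print(proj('scene',s['position']+M[:,0]*148),proj('scene',[594.4,-254.8,85]),proj('scene',[593.9,-254.8,85]))
E
```

```text
17.1 [ 595.7 -255.8  247.5] [ 0.006 -0.004 -1.   ] -0.092 [-0.59  0.58  1.05  0.    1.5  -0.49]
0.0055 -0.0014 -0.0009 0.0002 0.0034 -0.0064
tip px [[168.70142614 210.84163521]]
[[63 62 61 62 55 24  6 13 15 12 10 12 47 58 54 52 52 51 57 87 93 93 93 94
  94 94]
 [65 63 60 62 65 39  7  8 14 14 11 10 29 63 63 57 56 52 57 81 92 92 93 94
  94 94]
 [63 62 61 62 66 50 16  3 13 15 14 13 14 58 64 64 63 61 61 80 92 92 93 93
  94 94]
 [59 61 61 60 63 56 25  3 10 13 14 12  8 33 63 61 62 62 60 75 90 92 93 93
  94 94]
 [56 63 62 62 64 64 40 13  7 11 15 11  9 20 62 62 60 64 60 58 87 92 93 93
  94 94]
 [66 64 63 60 62 62 58 27  5 11  8 10  8  8 48 63 61 61 64 55 74 87 92 93
  94 94]
 [68 66 65 64 62 60 66 41 10  8  8 10  8 26 57 65 62 63 62 62 60 77 91 91
  90 91]
 [66 65 66 64 63 60 64 50 20  9 13 11  4 49 65 65 60 60 63 61 60 72 82 89
  90 91]
 [67 64 66 66 66 63 62 55 23  3 10  8 22 58 66 61 63 63 61 61 63 62 75 87
  89 86]
 [65 66 66 66 66 67 65 67 48 15  5 12 50 64 65 61 65 65 63 62 62 62 60 49
  43 50]
 [66 67 65 65 65 65 66 67 63 42  3 37 62 64 61 63 66 66 66 63 62 60 62 55
  17 15]
 [66 66 6
[... 1489 characters left out ...]
168
  146 153]
 [245 248 245 244 245 258 254 226 156 137 216 243 252 254 255 253 255 227
  209 173]
 [248 247 248 248 245 248 241 216 166 197 235 244 244 252 251 255 256 256
  260 195]
 [245 248 248 247 247 248 248 245 228 238 247 242 237 240 243 244 253 257
  260 230]
 [251 247 244 247 247 245 246 248 248 248 246 245 244 240 241 240 248 254
  260 261]
 [255 252 252 249 247 245 246 248 247 248 248 247 247 247 243 245 242 245
  247 252]
 [233 244 252 255 251 251 251 249 247 246 247 247 247 248 248 246 245 244
  241 241]
 [197 214 224 234 248 255 252 251 251 252 246 248 247 247 244 250 246 248
  241 247]]
[[168.63294686 210.62421781]] [[170.66504905 213.05421963]] [[170.73678063 212.90023063]]
```

View pics/s15.png

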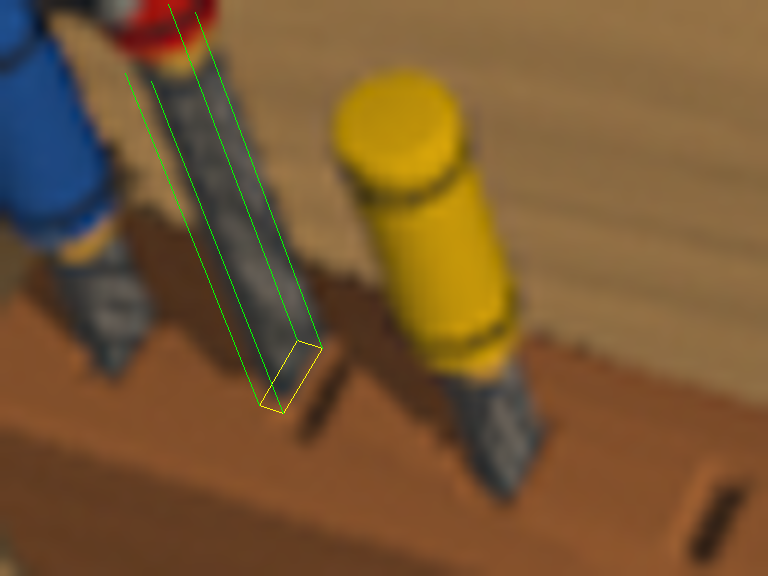

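Request:
servo_tool(moves="0 0.0005 -0.003 0 0.0034 -0.0064; 0 0 0 0 0 0; 0 0 0 0 0 0")

```text
time_s: 17.5
position: [596.9, -252.7, 248.8]
eef_rot: [0.523, 0.476, -0.522, 0.477]
wrist_force: [-0.4, 0.4, -1.0]
grip_width: 0.288
```

```bash
python3 go.py 595.5 -252.5 245 -0.092 20
cat > tiltfit.py <<'E'
from pic import *
im=cams.snapshot('scene').astype(np.float32);s=bot.get_state();M=rotm(s['eef_rot']);p=s['position']
np.save('pics/last.npy',im)
F=8
def fitblade(box,name,bias,L=148,free=True):
    x,y,w,h=box
    sat=(im.max(2)-im.min(2))/(im.max(2)+1)
    soft=np.clip((0.38-sat)/0.25,0,1)[y:y+h,x:x+w]
    def sil(q):
        dx,dy,ty,tx,dL,yw=q  # tool-frame shift at grasp y,z ; tilt
        Mr=M@R.from_rotvec([yw,ty,tx]).as_matrix()
        g=p-19*M[:,0]
        T=L+19+dL
        pts=np.array([[T-a,b,c] for a in(0,112) for b in(9,-9) for c in(3,-3)])
        P=proj('scene',g+(pts+[0,dx,dy])@Mr.T)+np.array(bias)
        hull=cv2.convexHull(((P-[x,y]+.5)*F*16).astype(np.int32).reshape(-1,1,2))
        m=np.zeros((h*F,w*F),np.uint8);cv2.fillConvexPoly(m,hull,255,shift=4)
        m=cv2.resize(m,(w,h),interpolation=cv2.INTER_AREA)/255.
        return cv2.GaussianBlur(m,(0,0),.6)
    return soft,sil
E
python3 - <<'E'
from tiltfit import *
from scipy.optimize import minimize
# image-only 2-D fit of the blade axis: tip and upper point offsets
box=(145,175,40,45);soft,sil=fitblade(box,'a',(0,0))
# restrict to neighbourhood of model
m0=sil([0,0,0,0,0,0]);nb=cv2.dilate((m0>.05).astype(np.uint8),np.ones((9,9)))
x,y,w,h=box
rows=np.arange(h)[:,None]+y;cols=np.arange(w)[None]+x
def cost(q):
    return (((sil(q)-soft)*nb)**2).sum()
best=None
for t0 in(0,.02,-.02):
    r=minimize(cost,[0,0,t0,0,0,0],method='Powell',bounds=[(-4,4),(-4,4),(-.06,.06),(-.06,.06),(-.01,.01),(-.2,.2)])
    print(r.fun,r.x.round(3))
    if best is None or r.fun<best.fun:best=r
q=best.x;Mr=M@R.from_rotvec([q[5],q[2],q[3]]).as_matrix()
print('tip',proj('scene',p-19*M[:,0]+Mr@[167,q[0],q[1]]),'model',proj('scene',p+148*M[:,0]),'axis world',Mr[:,0])
E
```

```text
17.5 [ 596.9 -252.7  248.8] [ 1.2e-03 -7.0e-04 -1.0e+00] -0.092 [-0.58  0.59  1.04  0.    1.51 -0.49]
0.0038 -0.0014 -0.0001 0.0003 0.0006 -0.0012
37.15235391707455 [-2.715e+00 -1.015e+00 -4.000e-03 -2.000e-03  7.000e-03 -1.840e-01]
31.752517434306363 [ 3.637 -3.378 -0.025 -0.048 -0.005 -0.198]
36.377422345739696 [-2.428e+00 -3.032e+00 -2.000e-02 -3.000e-03  6.000e-03 -1.720e-01]
tip [[170.19998534 209.25370272]] model [[169.6647794 210.7500811]] axis world [-0.04647794 -0.02573706 -0.9985877 ]
```

```bash
python3 - <<'E'
from tiltfit import *
box=(145,175,48,40);x,y,w,h=box;f=15
c=cv2.resize(im[y:y+h,x:x+w,::-1].astype(np.uint8),None,fx=f,fy=f,interpolation=cv2.INTER_CUBIC)
c2=c.copy()
for yw,col in((0,(0,255,0)),(-.15,(255,255,0))):
    Mr=M@R.from_rotvec([yw,0,0]).as_matrix()
    for a in(0,112):
        P=np.round((proj('scene',p+np.array([[148-a,9,3],[148-a,-9,3],[148-a,-9,-3],[148-a,9,-3]])@Mr.T)-[x,y]+.5)*f).astype(np.int32)
        cv2.polylines(c2,[P],True,col,1)
cv2.imwrite('pics/s16.png',c2);cv2.imwrite('pics/s16r.png',c)
E
```

```text
(no output)
```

View pics/s16.png

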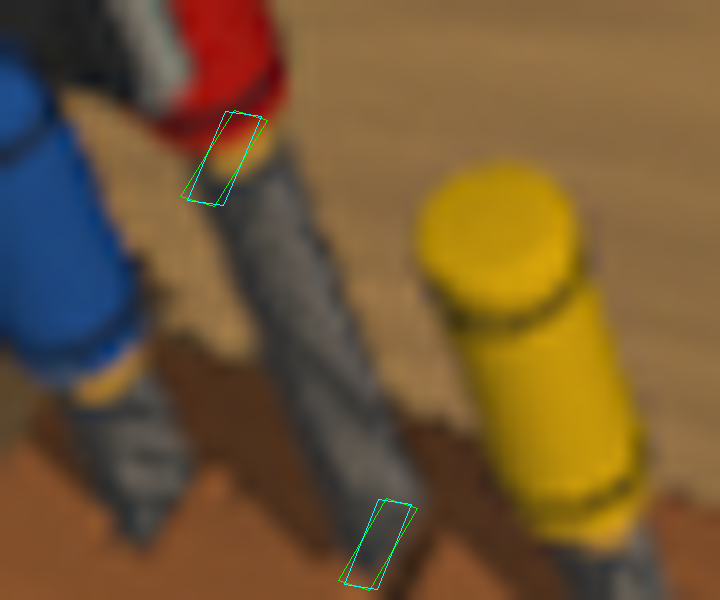

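```bash
python3 - <<'E'
import numpy as np,cv2
im=np.load('pics/last.npy');x,y,w,h=148,178,36,36;f=16
c=cv2.resize(im[y:y+h,x:x+w,::-1],None,fx=f,fy=f,interpolation=cv2.INTER_LANCZOS4)
c=np.clip(255*(np.clip(c,0,255)/180)**.7,0,255).astype(np.uint8);cv2.imwrite('pics/s17.png',c)
sat=(im.max(2)-im.min(2))/(im.max(2)+1)
for r in range(186,214,2):print(r,(sat[r,156:180]*100).astype(int),)
for r in range(196,214,2):print(r,(im.sum(2)[r,156:180]).astype(int),)
E
```

```text
186 [51 44 24 55 62 51 21  4 19 48 52 53 51 51 52 52 51 51 55 65 77 84 91 89]
188 [53 51 36  2  5  7 12 14 11 28 49 52 51 52 52 51 52 75 96 94 93 93 93 94]
190 [52 52 51 37  2  8 14 14 13  6 43 53 53 52 51 50 64 95 94 93 94 94 94 94]
192 [53 52 52 46 26  5 10 13 14 14 10 41 52 52 52 51 58 89 95 94 94 94 94 94]
194 [51 52 52 53 45 16  6 11 13 15 12 25 52 53 52 52 51 47 77 93 93 94 94 94]
196 [52 53 52 53 53 46 19  5 12 14 13 13 22 52 53 53 52 53 58 76 78 82 84 79]
198 [61 58 53 53 52 49 26  5  6  9 13 13  9 36 52 53 52 52 53 67 93 93 93 93]
200 [63 62 62 64 62 63 56 25  3 10 10  7 12 10 41 54 53 53 52 57 78 93 92 93]
202 [30 60 63 61 62 63 62 52 20  6 11 11  9  4 11 45 55 52 51 51 58 87 93 93]
204 [19 39 62 62 63 61 65 65 44 14  9 14 16 13 10 15 59 64 62 60 61 81 92 92]
206 [10 21 63 67 64 63 61 62 65 41 13 10 15 15 15 13 20 57 62 61 63 61 85 92]
208 [29 62 66 66 65 65 64 62 62 61 39 14  6 11 12 12 16 41 63 62 62 59 59 79]
210 [66 67 66 65 66 65 66 65 65 61 57 23  4  7  7 25 48 59 63 61 59 62 60 62]
212 [67 67 66 67 66 66 66 66 66 65 66 61 44  3 33 48 66 65 67 66 67 63 62 64]
196 [266
[... 218 characters left out ...]
 156 155 155 152 153 197 192 179 222 254 279 318 336 337
 338 285 222 242 283 312]
202 [173 151 154 155 151 151 153 152 152 180 218 216 187 179 173 166 232 264
 264 310 265 218 262 295]
204 [252 196 154 154 155 159 156 156 156 146 187 245 254 243 230 157 133 151
 153 151 154 185 230 276]
206 [243 187 194 216 176 149 155 153 154 152 142 184 261 261 275 274 190 143
 152 150 149 137 193 251]
208 [176 223 243 246 219 207 171 152 159 160 152 152 175 196 225 242 231 185
 156 158 156 154 144 172]
210 [236 249 248 247 244 241 242 217 166 153 154 150 145 186 189 199 191 154
 180 171 154 151 157 160]
212 [253 251 252 251 253 252 251 250 252 220 201 218 189 154 203 164 113 186
 247 266 234 178 154 151]
```

View pics/s17.png

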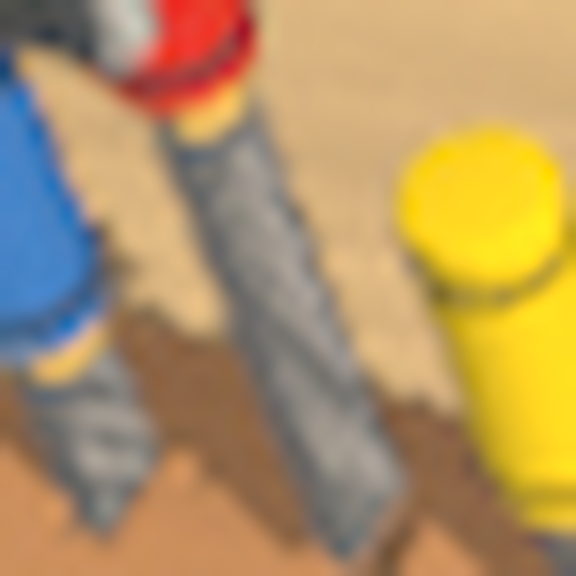

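```bash
python3 - <<'E'
from h import *
a=proj('scene',[[596.9,-252.7,100.8],[596.9,-252.7,85],[597.9,-252.7,85],[596.9,-251.7,85]]);print(a.round(2))
J=np.c_[a[2]-a[1],a[3]-a[1]]
tip=np.array([170.6,209.7])+a[1]-a[0]
for slot in([171.6,212.8],[171.3,212.6],[171.1,212.85]):print(tip,np.linalg.solve(J,np.array(slot)-tip))
im=np.load('pics/scene.npy').astype(int);im2=np.load('pics/last.npy').astype(int)
print(im2.sum(2)[206:220,164:180])
c=cv2.resize(im[200:232,160:212,::-1].astype(np.uint8),None,fx=15,fy=15,interpolation=cv2.INTER_LANCZOS4)
c=np.clip(255*(c/160)**.7,0,255).astype(np.uint8);cv2.imwrite('pics/s18.png',c)
E
```

```text
[[169.73 210.7 ]
 [171.05 213.99]
 [170.9  214.3 ]
 [171.4  214.06]]
[171.91734493 212.9862636 ] [-0.34504622 -1.03863794]
[171.91734493 212.9862636 ] [-0.74153015 -2.04908293]
[171.91734493 212.9862636 ] [ 0.1208427  -2.26471679]
[[154 152 142 184 261 261 275 274 190 143 152 150 149 137 193 251]
 [156 151 149 154 218 235 251 282 234 173 153 153 150 132 164 211]
 [159 160 152 152 175 196 225 242 231 185 156 158 156 154 144 172]
 [153 159 153 148 166 190 207 191 204 175 148 154 159 155 155 174]
 [166 153 154 150 145 186 189 199 191 154 180 171 154 151 157 160]
 [218 168 147 166 155 162 181 186 149 139 222 231 175 150 154 152]
 [252 220 201 218 189 154 203 164 113 186 247 266 234 178 154 151]
 [255 252 251 251 253 218 194 149 134 225 258 258 263 234 176 155]
 [250 251 249 263 284 258 175 115 182 240 257 257 257 261 229 176]
 [251 252 250 263 261 233 160 140 223 251 260 260 259 259 262 232]
 [255 254 252 253 246 221 173 203 241 251 254 258 258 264 263 265]
 [256 252 255 254 255 249 230 245 253 249 243 246 249 251 260 265]
 [253 253 253 256 253 255 254 252 251 252 249 248 246 245 256 261]
 [256 255 255 254 253 253 257 254 254 253 253 252 251 248 251 253]]
```

View pics/s18.png

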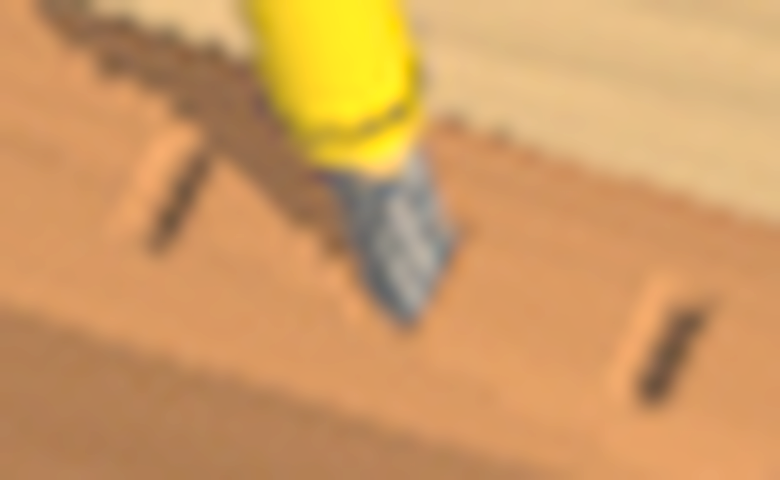

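```bash
python3 go.py 594.8 -254.8 237 -0.092 20
```

```text
17.6 [ 596.9 -252.7  248.7] [ 1.2e-03 -7.0e-04 -1.0e+00] -0.092 [-0.58  0.59  1.04  0.    1.51 -0.49]
0.0117 -0.0019 0.0023 0.0002 0.0006 -0.0012
```

Request:
servo_tool(moves="0.005 -0.0019 0.0023 0 0.0006 -0.001; 0.004 0 0 0 0 0; 0 0 0 0 0 0; 0 0 0 0 0 0")

```text
time_s: 18.0
position: [594.4, -255.1, 238.5]
eef_rot: [-0.522, -0.477, 0.522, -0.476]
wrist_force: [0.8, 0.4, -1.3]
grip_width: 0.294
```

```bash
python3 go.py 594.8 -254.8 237 -0.092 20
```

```text
18.0 [ 594.4 -255.1  238.5] [-5.e-04  5.e-04 -1.e+00] -0.092 [-0.59  0.59  1.07  0.    1.49 -0.49]
0.0015 0.0004 -0.0003 -0 -0.0004 0.0006
```

Tip should be ~5 mm above the mouth; check the picture, then go down.

```bash
python3 - <<'E'
from ov import *
ov('s19',(150,185,48,36))
E
```

```text
tip px [[170.2523579 212.0604893]]
```

View pics/s19_raw.png

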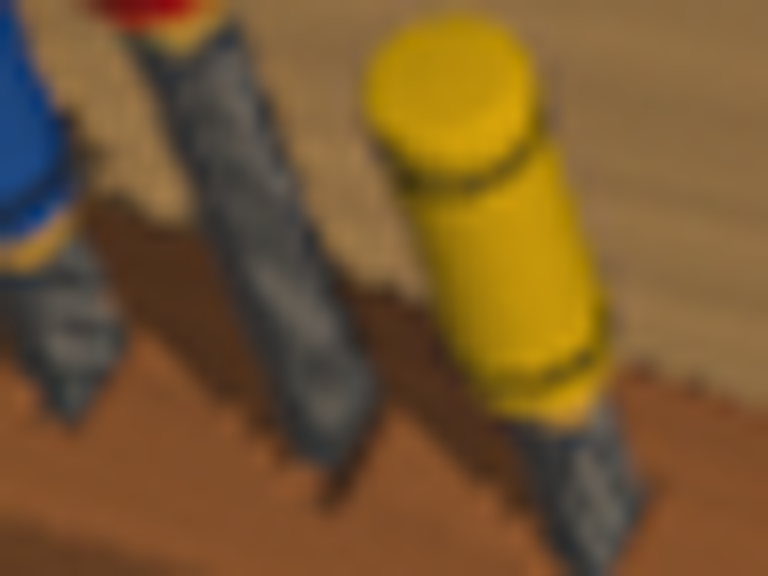

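Request:
servo_tool(moves="0.002 0.0003 -0.0008 0 0 0; 0.002 0 0 0 0 0; 0.002 0 0 0 0 0; 0 0 0 0 0 0")

```text
time_s: 18.45
position: [595.0, -254.3, 232.9]
eef_rot: [0.522, 0.476, -0.522, 0.477]
wrist_force: [-0.3, 0.5, -0.4]
grip_width: 0.29
```

Request:
servo_tool(moves="0.002 0 0 0 0 0; 0.002 0 0 0 0 0; 0 0 0 0 0 0")

```text
time_s: 18.75
position: [595.2, -254.6, 233.1]
eef_rot: [0.523, 0.474, -0.522, 0.479]
wrist_force: [-0.8, 0.1, -1.4]
grip_width: 0.289
```

```bash
python3 go.py 594.8 -254.5 225 -0.092 20;  python3 - <<'E'
from ov import *
ov('s20',(150,185,48,36))
print(bot.get_state()['wrist_force'])
E
```

```text
18.75 [ 595.2 -254.6  233.1] [ 0.0045 -0.0038 -1.    ] -0.092 [-0.58  0.59  1.08 -0.    1.47 -0.49]
0.0081 -0.0004 -0.0001 0.0002 0.0034 -0.0048
tip px [[170.327719   213.70260001]]
[ 0.66411563  0.51260831 -0.45424565]
```

View pics/s20_raw.png

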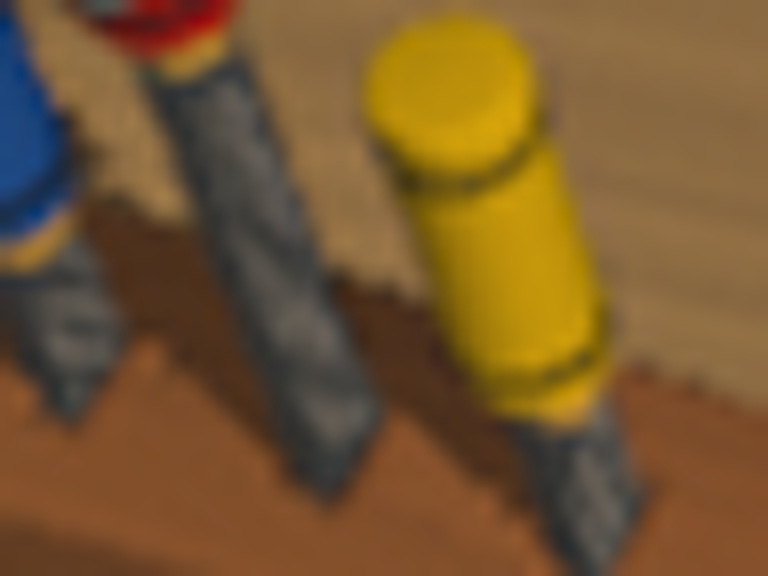

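Request:
servo_tool(moves="-0.003 0 0 0 0 0; 0 -0.0016 -0.0012 0 0.0034 -0.0048; 0 0 0 0 0 0; 0 0 0 0 0 0")

```text
time_s: 19.2
position: [593.6, -253.1, 235.0]
eef_rot: [-0.522, -0.477, 0.522, -0.476]
wrist_force: [-0.1, -1.3, -0.9]
grip_width: 0.288
```

```bash
python3 go.py 593.8 -253.6 233 -0.092 20;  python3 - <<'E'
from ov import *
ov('s21',(150,185,48,36))
print(bot.get_state()['wrist_force'])
E
```

```text
19.2 [ 593.6 -253.1  235. ] [-0.0014  0.0011 -1.    ] -0.092 [-0.58  0.59  1.08  0.    1.48 -0.49]
0.002 0.0002 0.0004 0.0002 -0.001 0.0015
tip px [[171.38398361 212.6805096 ]]
[ 0.096416    0.49241526 -0.81777388]
```

View pics/s21_raw.png

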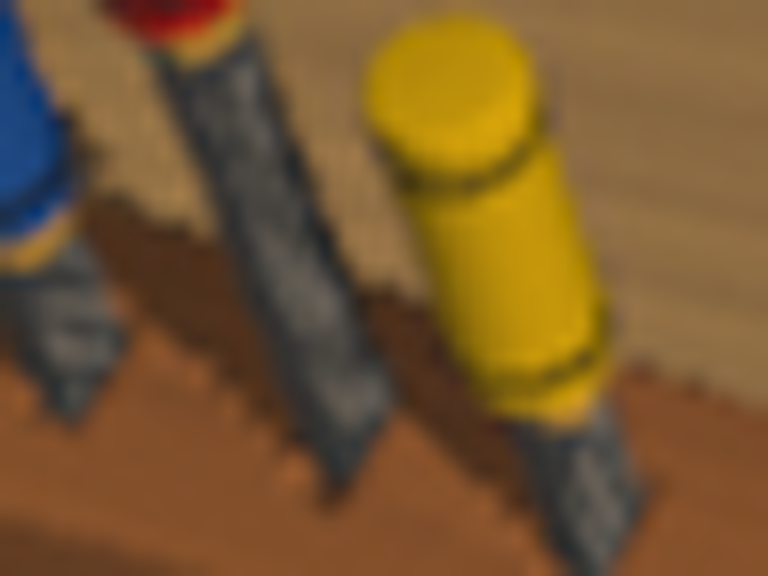

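Request:
servo_tool(moves="0.0025 0.0002 0.0002 0 -0.001 0.001; 0.0025 0 0 0 0 0")

```text
time_s: 19.45
position: [594.2, -253.9, 232.5]
eef_rot: [0.522, 0.475, -0.522, 0.478]
wrist_force: [-4.0, 1.2, 22.1]
grip_width: 0.289
```

Request:
servo_tool(moves="0.0025 0 0 0 0 0; 0.0025 0 0 0 0 0")

```text
time_s: 19.65
position: [594.0, -254.1, 232.6]
eef_rot: [0.522, 0.474, -0.522, 0.48]
wrist_force: [-5.1, 2.4, 15.1]
grip_width: 0.286
```

Request:
servo_tool(moves="-0.004 0 0 0 0 0; 0 0.001 0 0 0.003 -0.004; 0 0 0 0 0 0")

```text
time_s: 19.95
position: [595.0, -254.2, 237.0]
eef_rot: [-0.522, -0.475, 0.522, -0.478]
wrist_force: [-0.3, -0.8, -1.1]
grip_width: 0.29
```

```bash
python3 go.py 595.8 -254.2 235.5 -0.092 20;  python3 - <<'E'
from ov import *
ov('s22',(140,150,60,70))
E
```

```text
19.95 [ 595.  -254.2  237. ] [ 0.0024 -0.0029 -1.    ] -0.092 [-0.58  0.59  1.07 -0.    1.48 -0.49]
0.0015 0.0008 -0.0001 0.0003 0.0027 -0.0027
tip px [[170.33165913 212.75108902]]
```

View pics/s22.png

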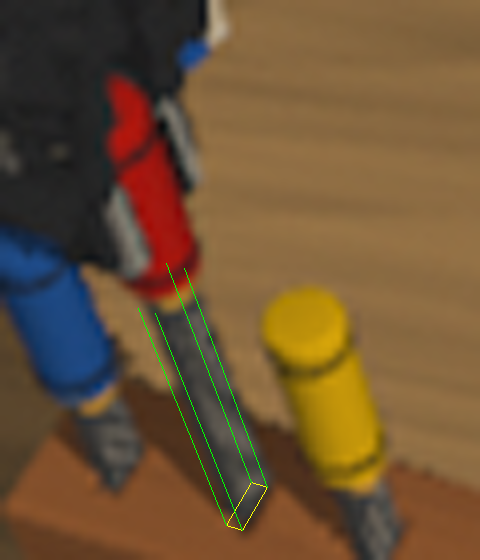

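```bash
cat > sf.py <<'E'
from h import *
from scipy.optimize import minimize
def sfit(im,p,ax,yaw,L=148,up=60):
    """2-D image shift of the held blade's silhouette (lowest `up` mm) against the model"""
    M=toolR(ax,[np.cos(yaw),np.sin(yaw),0]);p=np.array(p,float)
    c=proj('scene',p+M[:,0]*(L-up/2))[0];x,y=int(c[0])-14,int(c[1])-12;w=h=28
    sat=(im.max(2)-im.min(2))/(im.max(2)+1.);soft=np.clip((0.45-sat)/0.35,0,1)[y:y+h,x:x+w]
    F=8
    cam=lambda b,t:None
    def sil(q):
        dx,dy,th,tl=q
        pts=np.array([[L-a,b,c] for a in(0,100) for b in(9,-9) for c in(th,-th)])
        P=proj('scene',p+pts@M.T);tip0=proj('scene',p+M[:,0]*L)[0]
        P=P+[dx,dy];P[:,0]+=tl*(P[:,1]-tip0[1]-dy)
        hull=cv2.convexHull(((P-[x,y]+.5)*F*16).astype(np.int32).reshape(-1,1,2))
        m=np.zeros((h*F,w*F),np.uint8);cv2.fillConvexPoly(m,hull,255,shift=4)
        return cv2.GaussianBlur(cv2.resize(m,(w,h),interpolation=cv2.INTER_AREA)/255.,(0,0),.5)
    tip0=proj('scene',p+M[:,0]*L)[0]
    yy,xx=np.mgrid[y:y+h,x:x+w];u=proj('scene',p+M[:,0]*(L-up))[0];d=(u-tip0)/(u[1]-tip0[1])
    near=(abs(xx-(tip0[0]+d[0]*(yy-tip0[1])))<6.5)&(yy>u[1]+2)&(yy<tip0[1]+6)
    f=lambda q:(((sil(q)-soft)*near)**2).sum()
    best=min((minimize(f,[a,b,1.5,0],method='Nelder-Mead',options=dict(initial_simplex=[[a,b,1.5,0],[a+.7,b,1.5,0],[a,b+.7,1.5,0],[a,b,2.5,0],[a,b,1.5,.04]])) for a in(0,.8) for b in(-1,0,1)),key=lambda r:r.fun)
    return best.x,best.fun,tip0
if __name__=='__main__':
    def load(fn,box,f):
        c=cv2.imread(fn)[:,:,::-1];x,y,w,h=box;im=np.zeros((420,560,3));im+=[130,100,50]
        im[y:y+h,x:x+w]=cv2.resize(c,(w,h),interpolation=cv2.INTER_AREA);return im
    print('A s11',sfit(load('pics/s11_raw.png',(165,175,80,60),10),[603.1,-160,277.2],[.0025,-.0012,-1],-.093))
    print('A s12',sfit(load('pics/s12_raw.png',(180,190,64,48),12),[603.3,-158,237.3],[.0022,-.0009,-1],-.092))
    print('C last',sfit(np.load('pics/last.npy'),[596.9,-252.7,248.7],[.0012,-.0007,-1],-.092))
    print('C s19',sfit(load('pics/s19_raw.png',(150,185,48,36),16),[594.4,-255.1,238.5],[-.0005,.0005,-1],-.092))
    print('C s21',sfit(load('pics/s21_raw.png',(150,185,48,36),16),[593.6,-253.1,235],[-.0014,.0011,-1],-.092))
    s=bot.get_state();M=rotm(s['eef_rot']);print('C now',sfit(cams.snapshot('scene').astype(float),s['position'],M[:,0],np.arctan2(M[1,1],M[0,1])))
E
python3 sf.py
```

```text
A s11 (array([ 0.77208861, -0.75416622,  1.14195924,  0.00818477]), np.float64(0.652207912223218), array([200.53608176, 214.02207738]))
A s12 (array([ 0.75112328, -0.31149762,  1.30454699,  0.00888607]), np.float64(0.8552903699158702), array([203.73356677, 222.58749258]))
C last (array([ 0.71165947, -1.0457845 ,  1.75203463,  0.0259635 ]), np.float64(1.001821628977566), array([169.6755825 , 210.76814694]))
C s19 (array([ 0.85761633, -0.72409561,  1.58168203,  0.02966659]), np.float64(1.279344365476013), array([170.13973142, 211.87662596]))
C s21 (array([ 0.68796869, -0.84976411,  1.54584601,  0.02420005]), np.float64(1.1564076388411686), array([171.3020963 , 212.47358939]))
C now (array([ 0.82333956, -0.75661877,  2.09518282,  0.01947725]), np.float64(1.1757953172211932), array([170.24999678, 212.5436457 ]))
```

Request:
servo_tool(moves="0.0005 0.0006 0.001 0 0.0027 -0.0027; 0.002 0 0 0 0 0; 0 0 0 0 0 0")

```text
time_s: 20.35
position: [595.4, -255.3, 233.2]
eef_rot: [-0.522, -0.477, 0.523, -0.476]
wrist_force: [-0.9, 0.0, -1.6]
grip_width: 0.293
```

Request:
servo_tool(moves="0.002 0 0 0 0 0; 0.002 0 0 0 0 0")

```text
time_s: 20.55
position: [595.5, -255.4, 229.1]
eef_rot: [-0.522, -0.477, 0.523, -0.476]
wrist_force: [-1.0, -0.0, -2.4]
grip_width: 0.288
```

```bash
python3 go.py 595.5 -255 230 -0.092 20;  python3 - <<'E'
from ov import *
ov('s23',(150,185,48,36))
print(bot.get_state()['wrist_force'],bot.get_state()['wrist_torque'])
E
```

```text
20.55 [ 595.5 -255.4  229.1] [-1.2e-03  6.0e-04 -1.0e+00] -0.092 [-0.59  0.6   1.08 -0.    1.47 -0.49]
-0.0009 -0 -0.0004 0.0003 -0.0005 0.0012
tip px [[170.82390965 214.34944311]]
[ 0.19114899 -0.12397058 -1.73491012] [-0.1614057 -0.0239101 -0.004102 ]
```

View pics/s23_raw.png

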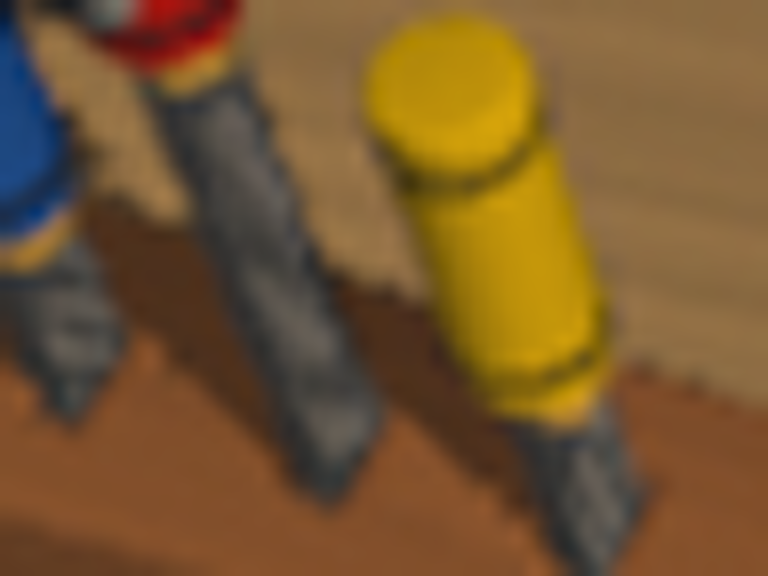

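Request:
servo_tool(moves="0.003 0 0 0 0 0; 0.003 0 0 0 0 0; 0.003 0 0 0 0 0")

```text
time_s: 20.9
position: [595.4, -255.4, 219.2]
eef_rot: [-0.522, -0.477, 0.523, -0.476]
wrist_force: [-0.2, -0.9, -0.7]
grip_width: 0.288
```

Request:
servo_tool(moves="0.003 0 0 0 0 0; 0.003 0 0 0 0 0; 0.003 0 0 0 0 0")

```text
time_s: 21.2
position: [595.4, -255.4, 209.2]
eef_rot: [-0.522, -0.477, 0.523, -0.476]
wrist_force: [0.1, -0.0, -0.1]
grip_width: 0.29
```

```bash
python3 go.py 595.5 -255 200 -0.092 20; python3 -c "
from h import *
s=bot.get_state();print(s['wrist_force'],s['wrist_torque'])"
```

```text
21.2 [ 595.4 -255.4  209.2] [-1.4e-03  7.0e-04 -1.0e+00] -0.092 [-0.59  0.61  1.11 -0.    1.42 -0.49]
0.0092 0.0001 -0.0004 0.0002 -0.0005 0.0015
[ 0.080619   -0.04461887 -0.14460059] [-0.03992346  0.0314889  -0.01323556]
```

Request:
servo_tool(moves="0.003 0 0 0 0 0; 0.003 0 0 0 0 0; 0.003 0 0 0 0 0")

```text
time_s: 21.5
position: [595.3, -255.4, 199.4]
eef_rot: [-0.522, -0.477, 0.523, -0.476]
wrist_force: [-1.0, 0.3, -0.4]
grip_width: 0.291
```

Request:
servo_tool(moves="0.003 0 0 0 0 0; 0.003 0 0 0 0 0")

```text
time_s: 21.7
position: [595.3, -255.4, 192.8]
eef_rot: [-0.522, -0.477, 0.523, -0.476]
wrist_force: [-0.4, -1.3, -1.7]
grip_width: 0.292
```

Request:
servo_tool(moves="0.003 0 0 0 0 0; 0.003 0 0 0 0 0")

```text
time_s: 21.9
position: [595.3, -255.4, 186.3]
eef_rot: [-0.522, -0.477, 0.523, -0.476]
wrist_force: [0.4, 0.0, -1.4]
grip_width: 0.29
```

Request:
servo_tool(moves="0.003 0 0 0 0 0; 0.003 0 0 0 0 0; 0.003 0 0 0 0 0")

```text
time_s: 22.2
position: [595.3, -255.4, 176.5]
eef_rot: [-0.522, -0.477, 0.523, -0.476]
wrist_force: [0.0, -0.2, -2.0]
grip_width: 0.286
```

Request:
servo_tool(moves="0.003 0 0 0 0 0; 0.003 0 0 0 0 0; 0.003 0 0 0 0 0")

```text
time_s: 22.5
position: [595.3, -255.4, 166.7]
eef_rot: [-0.522, -0.477, 0.523, -0.476]
wrist_force: [0.3, 0.2, -1.3]
grip_width: 0.288
```

Request:
servo_tool(moves="0.002 0 0 0 0 0; 0.002 0 0 0 0 0")

```text
time_s: 22.7
position: [595.3, -255.4, 162.2]
eef_rot: [-0.522, -0.477, 0.523, -0.476]
wrist_force: [-0.2, -0.5, -0.9]
grip_width: 0.288
```

```bash
python3 go.py 595.5 -255 157 -0.092 20; python3 -c "
from h import *
s=bot.get_state();print(s['wrist_force'],s['wrist_torque'])
from pic import *
crop('scene',(110,120,130,130),'s24')"
```

```text
22.7 [ 595.3 -255.4  162.2] [-1.6e-03  7.0e-04 -1.0e+00] -0.092 [-0.59  0.64  1.18 -0.    1.32 -0.49]
0.0052 0.0002 -0.0004 0.0002 -0.0005 0.0016
[-0.18349885 -0.47640833 -0.85745418] [-0.09521184  0.0117039  -0.04637231]
```

View pics/s24.png

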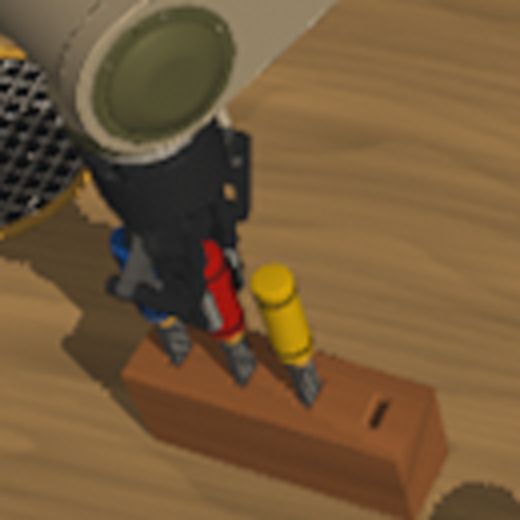

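Request:
servo_tool(moves="0.0015 0 0 0 0 0; 0.0015 0 0 0 0 0")

```text
time_s: 22.95
position: [595.2, -255.4, 158.8]
eef_rot: [-0.522, -0.477, 0.523, -0.476]
wrist_force: [-0.1, -1.2, -1.2]
grip_width: 0.288
```

Request:
servo_tool(moves="0.0012 0 0 0 0 0")

```text
time_s: 23.05
position: [595.3, -255.5, 157.9]
eef_rot: [-0.522, -0.477, 0.523, -0.476]
wrist_force: [-2.0, -0.6, 6.9]
grip_width: 0.288
```

Request:
servo_tool(moves="0.0012 0 0 0 0 0")

```text
time_s: 23.15
position: [595.5, -255.7, 157.9]
eef_rot: [-0.522, -0.476, 0.523, -0.477]
wrist_force: [-3.2, 0.6, 10.2]
grip_width: 0.286
```

Request:
servo_tool(moves="-0.0003 0 0 0 0 0; 0 0 0 0 0 0")

```text
time_s: 23.35
position: [595.5, -255.6, 158.5]
eef_rot: [-0.522, -0.476, 0.523, -0.477]
wrist_force: [-0.0, -0.2, -1.1]
grip_width: 0.288
```

Request:
servo_tool(moves="0 0 0 0 0 0; 0 0 0 0 0 0; 0 0 0 0 0 0; 0 0 0 0 0 0; 0 0 0 0 0 0", grip=0.6)

```text
time_s: 23.85
position: [595.7, -255.5, 158.4]
eef_rot: [0.522, 0.476, -0.522, 0.477]
wrist_force: [0.0, -0.5, -0.0]
grip_width: 0.803
```

Request:
servo_tool(moves="-0.005 0 0 0 0 0; -0.015 0 0 0 0 0; -0.02 0 0 0 0 0; -0.02 0 0 0 0 0; -0.03 0 0 0 0 0; -0.03 0 0 0 0 0; -0.03 0 0 0 0 0; 0 0 0 0 0 0")

```text
time_s: 24.65
position: [595.2, -255.1, 316.5]
eef_rot: [0.522, 0.476, -0.522, 0.477]
wrist_force: [0.2, -0.3, 0.0]
grip_width: 0.803
```

```bash
python3 go.py 420 -330 330 -0.092 40; python3 -c "
from pic import *
crop('scene',(110,120,130,130),'s25')"
```

```text
24.65 [ 595.2 -255.1  316.5] [ 8.e-04 -6.e-04 -1.e+00] -0.092 [-0.59  0.57  0.9  -0.    1.67 -0.49]
-0.0027 -0.0335 0.0181 0.0001 0.0001 -0.0002; -0.0027 -0.0335 0.0181 0.0001 0.0001 -0.0002; -0.0027 -0.0335 0.0181 0.0001 0.0001 -0.0002; -0.0027 -0.0335 0.0181 0.0001 0.0001 -0.0002; -0.0027 -0.0335 0.0181 0.0001 0.0001 -0.0002
```

View pics/s25.png

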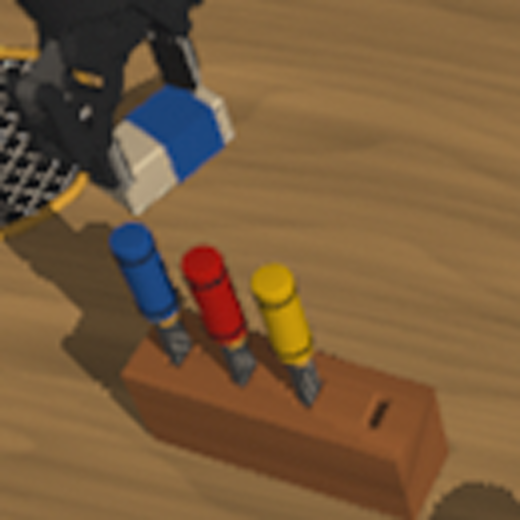

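Request:
servo_tool(moves="-0.003 -0.0335 0.018 0 0 0; -0.003 -0.0335 0.018 0 0 0; -0.003 -0.0335 0.018 0 0 0; -0.003 -0.0335 0.018 0 0 0; -0.003 -0.0335 0.018 0 0 0; -0.003 -0.0335 0.018 0 0 0; 0 0 0 0 0 0")

```text
time_s: 25.4
position: [376.1, -344.6, 323.9]
eef_rot: [-0.521, -0.483, 0.522, -0.471]
wrist_force: [0.1, 0.1, 0.0]
grip_width: 0.802
```

```bash
python3 - <<'E'
from pic import *
for n in('scene','top'):
    im=cams.snapshot(n);cv2.imwrite(f'pics/{n}_end.png',im[:,:,::-1])
    np.save(f'pics/{n}_end.npy',im)
im=np.load('pics/top_end.npy');c0=np.load('pics/top.npy')
a=np.hstack([c0[150:230,310:420],im[150:230,310:420]]);cv2.imwrite('pics/cmpt.png',cv2.resize(a[:,:,::-1],None,fx=3.5,fy=3.5,interpolation=cv2.INTER_CUBIC))
s0=np.load('pics/scene.npy').astype(int);s1=np.load('pics/scene_end.npy').astype(int)
# tin shift
for n,b in(('scene',(320,232,360,266)),('top',(190,180,230,216))):
    A=np.load(f'pics/{n}.npy');B=np.load(f'pics/{n}_end.npy')
    g=[cv2.cvtColor(v,cv2.COLOR_RGB2GRAY).astype(np.float32)[b[1]:b[3],b[0]:b[2]] for v in(A,B)]
    print(n,cv2.phaseCorrelate(*g))
print(bot.get_state()['time_s'])
E
```

```text
scene ((0.10790212742862337, 0.14420073169924663), 0.950693839126163)
top ((0.0358467242566789, 0.13460315142641477), 0.6636092288626565)
25.5
```

View pics/scene_end.png

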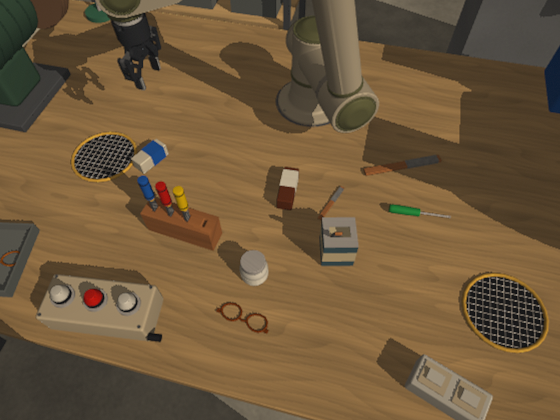

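View pics/cmpt.png

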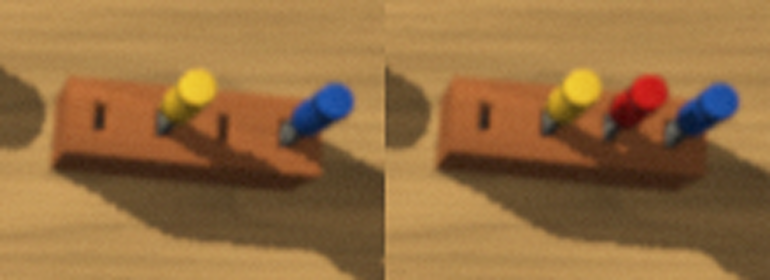

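```bash
python3 -c "
from workcell import ticket
print(ticket.hand_in())"
```

```text
the job is handed in; nothing more can be done
None
```

The red file is standing in the free slot of the block, between the yellow and blue files, and I handed the job in at about 25.5 s.

- **Drawing it out:** I gripped it at the handle and drew it out along its lean. Comparing the tin before and after showed a shift of only about 0.1 px in each camera. The stick is still in the tin.
- **Blocked slot:** The end slot next to the yellow file stopped the blade about 35 mm down at around 22 N. I drew the file out again and used the other slot.
- **Getting into the free slot:** My first two tries landed on the block's top face or chamfer. The second pressed at 22 N and then 15 N. I backed off, shifted by a millimetre or two, and the blade then went in with almost no force.
- **Seating:** It met the floor where I expected (tool at 157.9 mm, expected 157.7) at 7 to 10 N. I held it until then before releasing. I measured its depth and lean only this way and by eye, not separately.
- **Last checks:** In both cameras the red handle is level and parallel with the blue and yellow ones. Nothing else on the bench looks moved in the scene view.
- **Measurements that disagreed:** The silhouette fits of the held blade had an offset of roughly 0.8 px from the model. They could not settle its exact turn in the fingers, so I relied on force and height for the final entry.

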